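Cull misshapen mounting blocks and tip the good ones into the bin

ROBOT

A 7-joint arm with a two-finger parallel gripper is mounted at the origin on the work surface. World frame = base frame: x ahead of the robot, y to its left, z up, the work surface at z = 0. Lengths are in m, angles in degrees, forces in N, time in s.
With the tool pointing down it reaches from about 0.425 to 0.875 m from the base axis. Payload 9.9 kg.
Tool frame: the origin (TCP) lies on the centre line of the jaws, within the pads' length; the fingertips stand 14 mm ahead of it and the grasp point (between the pads) lies 5 mm behind it (robot.finger_overhang is the distance from the TCP to the fingertips, in m); z points along the fingers, y is the direction in which the jaws open and shut (so a half turn about z gives the same grasp; the last joint's range is limited). The gripper opens to 85 mm and grips with 20 to 120 N. Pads are 22 mm wide; open, the fingers measure 114 mm over their backs; the gripper's body (76 mm by 85 mm) begins 54 mm behind the grasp point. The pads swing forward as they close: fully open they stand 13 mm farther back than shut.
Start: joints at [-68.171, 32.985, 1.427, 82.34, -0.859, 64.687, -3.237], TCP at [0.303, 0.603, 0.245] pointing down, gripper open.
Joint ranges: [-157.87, 157.87], [-19.46, 123.44], [-87.15, 90], [11.01, 140.99], [-62.26, 242.26], [9.8, 113.94], [-161.44, 161.44]. Speed limits (degrees/s): [127.2, 127.2, 172.46, 172.46, 180, 180, 180].

INTERFACE

Orientations are given as [roll, pitch, yaw] about the fixed x, y, z axes, in that order (R = Rz(yaw) Ry(pitch) Rx(roll)).
In Python, from plant import robot gives the robot as it stands.
- The arm moves only by the tool apply_moves, never from a script. Its argument "steps" is a list of rows, each a list of 3 entries, a list of its own where there are three numbers: the shift along the world's x, y, z in cm, then the turn, a rotation vector about the world's x, y, z in rad, then the opening, from -1 (shut) to 1 (fully open), so that 0 is half open. In form: [[[x, y, z], [rx, ry, rz], fingers], ...]. A call has exactly 5 rows; each row is the pose to reach, as a shift and turn from the pose commanded when the call began; what a row does not reach only later rows make up. A row lasts 1/10 s, in which the tool goes at most 50 mm and 8.59 degrees, less where a joint would pass 70% of its speed; a pose out of reach is approached as far as the arm can. A call with a gripper value outside its range is refused whole. The fingers move at their own pace and stop on an object; the grip force is fixed at half the most. Time passes only in rows, so rows that repeat a pose let the fingers close, or fill a call up. It gives the time, the measured TCP pose, the force and the opening at its end, in the units of the state.
- robot.read_state(): the state, without advancing time (a new reading comes with each control period).
- robot.capture(name): name is "side" or "top" or "wrist"; returns a dict with "img" (384x512x3 uint8, red, green, blue), "fx", "fy", "cx", "cy" (pixels), "R" (3x3) and "t" (3): a world point X has camera coordinates R X + t. Camera axes: x right, y down, z forward; pixel columns grow to the right and rows downward; lengths in m; the calibration is good to about 2 mm. A picture is of the moment at which its call begins. There is no depth.
- robot.job_done(): hands the job in, once; it reports no verdict.
Trained networks look in a picture, given as the dict that the camera call returned (one of the last four; its "shot" number tells which), for a name from the list of things; names that differ only in an ending like _2 or _b are one class to them, and where a whole thing is asked for, a point or a joint stands for the part that bears it (a point fixed in the world has none). Each returns a list of dicts, best first, with "score" (0 to 1); they miss things now and then, are a little off and sometimes report something else, mostly with a low value. They report only what shows in the picture. A call takes as long as a camera call. They do not tell look-alikes from the thing itself.
- robot.look_for(name, picture): "box" ([centre column, centre row, width, height] in pixels, round what is visible of it).
- robot.regions_of(name, picture): "pixels" (384x512 bool, what is visible of it) and "box" ([centre column, centre row, width, height] in pixels, round what is visible of it).
- robot.spot_point(name, picture): "pixel" ([column, row] in pixels: a listed point, or the origin of a listed thing).
The state is a dict: "clock": time; "q": joint angles; "qvel": joint speeds; "joint_efforts": joint torques, N m; "tcp_pos": TCP position; "tcp_rot": TCP orientation; "contact_force": force on the tool from outside, world axes, zero at the start; "wrist_torque": the same for the moment, N m; "width": finger opening in m.
Only numpy, scipy, OpenCV 4.12 (cv2) and the standard library are available. Lean on these libraries where they do the work, as an engineer would, in place of code of your own. Each camera call takes 0.05 s, during which the arm holds its last target.

TASK

The sorter tray holds a batch of white specimen mounting blocks, which should all be plain whole bars. Pick every misshapen one (chipped, short or bent) out into the aluminium reject dish while the whole ones stay on the level tray; then stand the grey storage bin under the tray's open lip, low wall towards the stand, and tip the tray up by its handle bar so that the whole blocks slide into the bin. Put the tray back down level and the bin back on its rubber mat, so that in the end each misshapen block lies in the dish and each whole one in the bin, both containers upright, with the cup and the marker left alone.

Things in the scene. Friction and masses are not known exactly. Their poses are not given: they have to be found in the camera images.
- stand: White fixed stand of the sorter tray; origin on the bench below the middle of the tray's open lip; y points from the lip to the tray's rear, x along the lip, z up. Level tray floor: 60 mm above the bench, x -110 to 110, y 0 to 184 mm; walls rise 22 mm over it at sides and rear, none at the lip. Under the tray (underside 56 mm up) the space is clear from the lip back to y = 30 mm.
- tray (a joint): Tilt of the dark metal sorter tray about a hinge along the stand's x axis at y = 0, 56 mm above the bench. 0 = level, grows as the rear is raised, stop at 1.1 rad. The hinge is stiff (0.6 N m): raising takes about 4 to 8 N at the bar; let go, the tray stays or sinks slowly, so guide it down. Blocks start to slide between 0.45 and 0.65 rad.
- bar (a point): Middle of the tray's aluminium handle bar, which moves with the tray: round, 12 mm thick, 100 mm long along the stand's x axis, 240 mm behind the hinge axis and 13 mm above the tray's underside (69 mm above the bench when level), 50 mm behind the tray's rear wall. Gripped from above, the bar turns between the pads as the tray tilts.
- lip (a point): Middle of the tray's open lip, on the tray floor, 60 mm above the bench. Blocks leave the tray here.
- bin: Grey open storage bin, 260 (x) x 140 (y) mm; origin at the centre of its underside. Floor 4 mm; side walls and front wall (at +y) 5 mm thick, 42 mm high, fitting under the tray's lip; back wall (at -y, middle plane y = -65 mm) 10 mm thick, 75 mm high, to be pinched from above. 0.2 to 0.33 kg.
- dish: Aluminium reject dish, shallow and rectangular, 140 (x) x 120 (y) x 28 mm, wall 4 mm; origin at the centre of its underside.
- mat: Black rubber mat fixed to the bench, 310 (x) x 190 (y) x 3 mm, the bin's own place; origin at the centre of its underside. The bin starts on it, its axes along the mat's.
- cup: Bystander: small dark rubber cup, 52 mm across, 50 mm high; origin at the centre of its underside.
- marker: Bystander: red marker pen, 105 mm long, lying on the bench.
- full_1: Good, whole white plastic block, 24 mm wide (its y), 22 mm high (its z); origin at the centre of the underside of a whole 40 x 24 mm outline. A plain 40 x 24 x 22 mm bar, 40 mm along its x, 30 g. May be absent.
- full_2: Good, whole white plastic block, 24 mm wide (its y), 22 mm high (its z); origin at the centre of the underside of a whole 40 x 24 mm outline. A plain 40 x 24 x 22 mm bar, 40 mm along its x, 30 g. May be absent.
- full_3: Good, whole white plastic block, 24 mm wide (its y), 22 mm high (its z); origin at the centre of the underside of a whole 40 x 24 mm outline. A plain 40 x 24 x 22 mm bar, 40 mm along its x, 30 g. May be absent.
- full_4: Good, whole white plastic block, 24 mm wide (its y), 22 mm high (its z); origin at the centre of the underside of a whole 40 x 24 mm outline. A plain 40 x 24 x 22 mm bar, 40 mm along its x, 30 g. May be absent.
- full_5: Good, whole white plastic block, 24 mm wide (its y), 22 mm high (its z); origin at the centre of the underside of a whole 40 x 24 mm outline. A plain 40 x 24 x 22 mm bar, 40 mm along its x, 30 g. May be absent.
- chipped_1: Misshapen (chipped) white plastic block, 24 mm wide (its y), 22 mm high (its z); origin at the centre of the underside of a whole 40 x 24 mm outline. One corner is missing over the full height, 16 mm along x and 13 mm along y, at the +x +y end, so from above it is an L; the whole end runs from x = -20 to 4 mm. May be absent.
- chipped_2: Misshapen (chipped) white plastic block, 24 mm wide (its y), 22 mm high (its z); origin at the centre of the underside of a whole 40 x 24 mm outline. One corner is missing over the full height, 16 mm along x and 13 mm along y, at the +x +y end, so from above it is an L; the whole end runs from x = -20 to 4 mm. May be absent.
- short_1: Misshapen (short) white plastic block, only 22 mm along its x, 24 mm wide (y), 22 mm high; origin at the centre of its underside. May be absent.
- bent_1: Misshapen (bent) white plastic block, 24 mm wide, 22 mm high, a dog-leg seen from above: the straight leg along x from -20 to 4 mm (origin on its centre line, underside), then a 24 x 24 mm leg centred at x = 11, y = 8 mm and turned 46 degrees to the left (+y). May be absent.
There are look-alikes about, which are no part of the job. Of the things like the dish, leave any that is red; of the rest the smaller one is meant.

How it is judged:
By the outcome, as a careful person would: the job done as asked, in the order asked, and still so for the second after the job is handed in, with the robot touching nothing.
Of full_1, full_2, full_3, full_4, full_5 only 3 to 5 are there at a start; the rules pass over those that are not, and their reading is None.
Of chipped_1, chipped_2, short_1, bent_1 only 3 to 4 are there at a start; the rules pass over those that are not, and their reading is None.
At some moment in a run one of bin, dish, full_1, full_2, chipped_1, chipped_2 may be knocked a few centimetres aside while the robot is not near it.
Once in a run the grip may slacken for a moment while it holds something.
It also fails if it takes over 210 s, if anything falls off the work surface, if the arm or the gripper's body presses on something with over 40 N, if the wrist force passes 120 N, or if a joint passes its speed limit or range.

## Working session

There is one attempt and no reset: what is moved stays moved. The work goes in short steps, Python scripts to look and compute and a tool call to move; the robot and the scene stay as the last step left them, time stands still between calls to the robot, and variables do not carry over. Pictures are saved under pics/ and viewed, and the job is handed in when it is done.

Besides the shell and the picture viewer there is one more tool, called after "Call:" by a JSON object that holds its "api" and its "payload", one argument or row to a line. apply_moves: Moves the arm, as the interface text tells. Its arguments: {"type":"object","properties":{"steps":{"type":"array"}},"required":["steps"]}

```bash
ls; mkdir -p pics
python3 - <<'E'
from plant import robot
import cv2
print(robot.read_state())
for n in("side","top","wrist"):
    c=robot.capture(n); cv2.imwrite(f"pics/{n}0.png",c["img"][:,:,::-1]); print(n,c["fx"],c["cx"],c["cy"],c["R"],c["t"])
E
```

```text
pics
{'clock': 0.0, 'q': array([-68.17001874,  33.03333904,   1.42361168,  82.38526758,
        -0.86075395,  64.68882923,  -3.2380324 ]), 'qvel': array([-0.02495984, -0.04318098, -0.1325979 ,  0.08314987, -0.08842912,
       -0.01771905,  0.03493951]), 'joint_efforts': array([ 9.36599208e-04, -7.65758157e+01,  2.25048624e+00, -2.85954076e+01,
        1.52115599e-02,  1.30622802e-02, -3.23458823e-05]), 'tcp_pos': array([0.30236154, 0.60300493, 0.24444193]), 'tcp_rot': array([-1.79903213e+02,  3.97389017e-03,  1.53369089e+02]), 'contact_force': array([-0.32678913, -0.40601682, -0.70064523]), 'wrist_torque': array([0.02678712, 0.01310511, 0.04780422]), 'width': 0.08521589910204674}
side 393.9393778929109 251.45753844663406 188.47731111094467 [[ 0.97222903 -0.23379989  0.01040796]
 [-0.14219349 -0.6254478  -0.76720015]
 [ 0.18588095  0.74441431 -0.64132333]] [-0.49210705  0.22366096  1.05161733]
top 420.3125024973206 257.2706489877067 190.95845574210404 [[-4.47453110e-04 -9.99990654e-01  4.30020037e-03]
 [-9.95514472e-01  3.86071098e-05 -9.46093815e-02]
 [ 9.46083313e-02 -4.32324497e-03 -9.95505185e-01]] [0.1624271  0.5584757  1.23002077]
wrist 338.97829223032033 262.46156285027445 190.45867561166037 [[ 0.44879292  0.89363445 -0.00154718]
 [ 0.85516488 -0.42896927  0.2909955 ]
 [ 0.25937992 -0.13191981 -0.95672317]] [-0.6747087  -0.03891334  0.37869158]
```

View pics/top0.png

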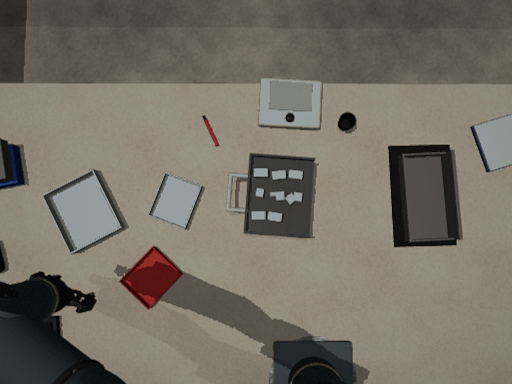

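View pics/side0.png

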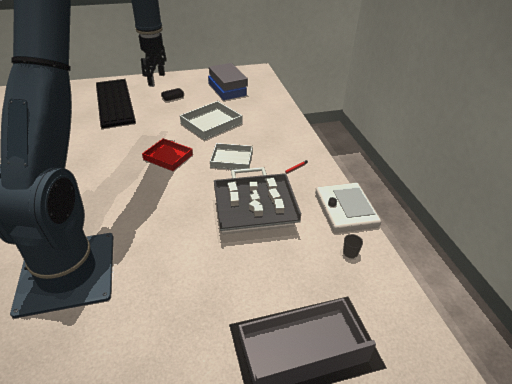

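View pics/wrist0.png

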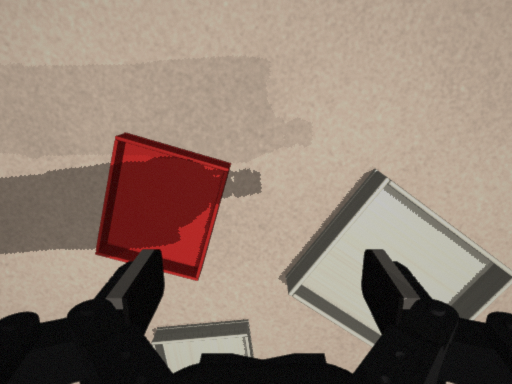

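```bash
cat > h.py <<'E'
from plant import robot
import cv2, numpy as np
def p2w(c,px,z):
    d=np.array([(px[0]-c["cx"])/c["fx"],(px[1]-c["cy"])/c["fy"],1.])
    R=np.array(c["R"]);t=np.array(c["t"]);o=-R.T@t;v=R.T@d
    return o+v*(z-o[2])/v[2]
def w2p(c,X):
    p=np.array(c["R"])@np.array(X)+np.array(c["t"]);return np.array([c["fx"]*p[0]/p[2]+c["cx"],c["fy"]*p[1]/p[2]+c["cy"]])
def cap(n,f=None):
    c=robot.capture(n)
    if f: cv2.imwrite(f"pics/{f}.png",c["img"][:,:,::-1])
    return c
def crop(c,x0,y0,x1,y1,s,f):
    im=c["img"][y0:y1,x0:x1,::-1];cv2.imwrite(f"pics/{f}.png",cv2.resize(im,None,fx=s,fy=s,interpolation=cv2.INTER_CUBIC))
E
python3 - <<'E'
from h import *
np.set_printoptions(precision=4,suppress=True)
c=cap("top")
crop(c,220,140,330,250,5,"tray1"); crop(c,30,150,220,320,4,"dish1")
for n,z in(("bar",.075),("lip",.06),("stand",0),("bin",0),("dish",0),("mat",0),("cup",0),("marker",.01)):
    for r in robot.spot_point(n,c)[:3]: print(n,r["score"],r["pixel"],p2w(c,r["pixel"],z))
for n in("full_1","chipped_1","short_1","bent_1"):
    for r in robot.look_for(n,c)[:7]: print(n,round(r["score"],2),np.round(r["box"],1),p2w(c,r["box"][:2],.071))
E
```

```text
bar 0.63 [229.1, 191.3] [0.5529 0.2434 0.075 ]
lip 0.56 [311.2, 197.8] [0.5353 0.0058 0.06  ]
stand 0.58 [308.8, 200.5] [0.5318 0.0052 0.    ]
bin 0.96 [421.3, 197.1] [ 0.5422 -0.3384  0.    ]
dish 0.93 [149.3, 279.6] [0.295  0.4849 0.    ]
dish 0.56 [87.2, 207.9] [0.5094 0.6782 0.    ]
dish 0.16 [342.2, 124.9] [ 0.7667 -0.1012  0.    ]
cup 0.7 [344.7, 125.9] [ 0.7635 -0.1089  0.    ]
marker 0.57 [210.7, 132.2] [0.741  0.3049 0.01  ]
full_1 0.61 [262.4 173.2  12.3   8.4] [0.6059 0.1476 0.071 ]
full_1 0.6 [280.4 176.6  14.9  12.1] [0.596  0.0956 0.071 ]
full_1 0.5 [273.2 217.   12.   13.6] [0.4793 0.1169 0.071 ]
chipped_1 0.4 [274.6 194.1  13.3   7.3] [0.5452 0.1126 0.071 ]
chipped_1 0.27 [268.8 195.9  92.9  89.4] [0.54   0.1293 0.071 ]
short_1 0.64 [278.1 173.9  13.3   7.1] [0.6038 0.1022 0.071 ]
short_1 0.49 [261.2 191.3   7.4  11.3] [0.5533 0.1512 0.071 ]
```

View pics/tray1.png

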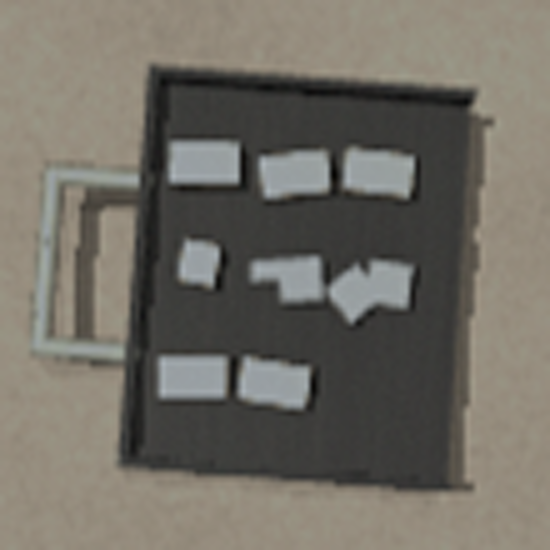

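View pics/dish1.png

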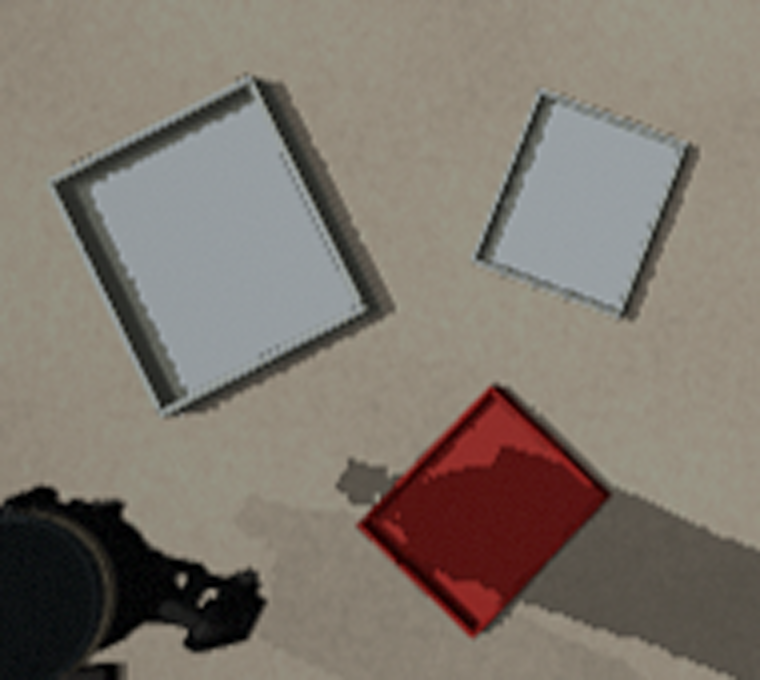

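Run:
```python
from h import *
np.set_printoptions(precision=4,suppress=True)
c=cap("top")
q=lambda x,y:(220+x/5-.4,140+y/5-.4)
for nm,pts,z in(("rim",[(150,66),(123,466),(475,92),(470,488)],.082),("bar",[(48,170),(37,353)],.075)):
    for p in pts: print(nm,p2w(c,q(*p),z)[:2])
q4=lambda x,y:(30+x/4-.4,150+y/4-.4)
P=[p2w(c,q4(*p),.028)[:2] for p in[(541,90),(690,148),(630,317),(477,260)]];print("dish",P,np.mean(P,0))
g=c["img"].min(axis=2);m=np.zeros_like(g);m[150:238,251:312]=(g[150:238,251:312]>125)
n,l,s,ce=cv2.connectedComponentsWithStats(m)
for i in range(1,n):
    ys,xs=np.where(l==i)
    if len(ys)<10: continue
    W=np.array([p2w(c,(x,y),.082)[:2] for x,y in zip(xs,ys)])
    r=cv2.minAreaRect((W*1000).astype(np.float32));print(len(ys),ce[i],W.mean(0),r)
```

```text
rim [0.6636 0.1846]
rim [0.4343 0.1996]
rim [ 0.6485 -0.0025]
rim [0.4219 0.0033]
bar [0.6041 0.2434]
bar [0.4986 0.2491]
dish [array([0.6151, 0.439 ]), array([0.5714, 0.327 ]), array([0.4458, 0.3698]), array([0.4879, 0.4838])] [0.5301 0.4049]
19 [271.2632 151.8421] [0.6664 0.1222] ((667.4044799804688, 124.35797882080078), (8.760972023010254, 20.19561004638672), 0.020636901259422302)
171 [296.7719 152.3626] [0.6649 0.0487] ((663.0565185546875, 53.724205017089844), (17.516647338867188, 92.3392562866211), 0.018814444541931152)
100 [260.46 171.92] [0.608  0.1534] ((609.2673950195312, 153.2367401123047), (20.25438690185547, 37.30402374267578), 0.007322057615965605)
104 [278.5096 174.1442] [0.6016 0.1016] ((601.6182861328125, 101.60090637207031), (21.844694137573242, 38.30961608886719), 5.768504619598389)
99 [295.2727 174.0101] [0.602  0.0536] ((601.9381103515625, 53.42529296875), (38.01481246948242, 20.82143211364746), 82.82218933105469)
56 [259.375  192.0357] [0.5501 0.1565] ((550.3128051757812, 156.50662231445312), (20.079145431518555, 21.556190490722656), 75.92634582519531)
86 [277.8372 194.8953] [0.5419 0.1039] ((541.6316528320312, 107.64427947998047), (37.14055252075195, 22.907499313354492), 89.99295043945312)
120 [293.7833 197.1167] [0.5356 0.0584] ((535.8887939453125, 58.30460739135742), (26.5113468170166, 46.07818603515625), 16.676307678222656)
100 [257.95 214.64] [0.4857 0.1606] ((486.05487060546875, 160.49072265625), (34.102516174316406, 19.864742279052734), 89.98187255859375)
101 [274.3465 216.2376] [0.4811 0.1141] ((481.19219970703125, 113.73350524902344), (38.107322692871094, 20.869590759277344), 81.86383819580078)
```

Run:
```python
from h import *
from scipy.spatial.transform import Rotation as Ro
np.set_printoptions(precision=4,suppress=True)
c=cap("wrist");s=robot.read_state()
R=np.array(c["R"]);o=-R.T@np.array(c["t"]);T=Ro.from_euler("xyz",s["tcp_rot"],degrees=True)
print(T.inv().apply(o-s["tcp_pos"]), T.inv().apply(R.T@[0,0,1]))
```

```text
[ 0.0725  0.0005 -0.1281] [-0.2909 -0.0002  0.9567]
```

Call:
{"api": "apply_moves", "payload": {
  "steps": [
    [[1.6,-4,1],[0,0,-0.12],0],
    [[3.2,-8,2],[0,0,-0.24],0],
    [[4.8,-12,3],[0,0,-0.36],0],
    [[6.4,-16,4],[0,0,-0.48],0],
    [[8,-20,4],[0,0,-0.6],0]
  ]
}}

```text
clock: 1.4
tcp_pos: [0.3835, 0.4022, 0.2868]
tcp_rot: [179.9, -0.1, 118.7]
contact_force: [1.1, 0.2, -0.2]
width: 0.0424
```

Call:
{"api": "apply_moves", "payload": {
  "steps": [
    [[2,-4,0],[0,0,-0.1],0],
    [[4,-8,0],[0,0,-0.2],0],
    [[6,-12,0],[0,0,-0.3],0],
    [[8,-16,0],[0,0,-0.4],0],
    [[10,-20,0],[0,0,-0.5],0]
  ]
}}

```text
clock: 1.9
tcp_pos: [0.4831, 0.2018, 0.2857]
tcp_rot: [180.0, -0.0, 90.1]
contact_force: [0.3, 0.4, 0.9]
width: 0.0428
```

Call:
{"api": "apply_moves", "payload": {
  "steps": [
    [[3,-3,0],[0,0,0],-0.1],
    [[6,-6,-1],[0,0,0],-0.1],
    [[6.3,-8,-1],[0,0,0],-0.1],
    [[6.3,-8.3,-1],[0,0,0],-0.1],
    [[6.3,-8.3,-1],[0,0,0],-0.1]
  ]
}}

```text
clock: 2.4
tcp_pos: [0.5454, 0.1203, 0.2754]
tcp_rot: [-180.0, -0.0, 90.3]
contact_force: [0.4, -0.2, -0.1]
width: 0.0387
```

Run:
```python
from h import *
c=cap("wrist","w1");s=robot.read_state();print(s["tcp_pos"],s["tcp_rot"],s["width"])
```

```text
[0.54521578 0.12145684 0.27545434] [-1.79996860e+02 -5.37717104e-02  9.03847116e+01] 0.03855536353444286
```

View pics/w1.png

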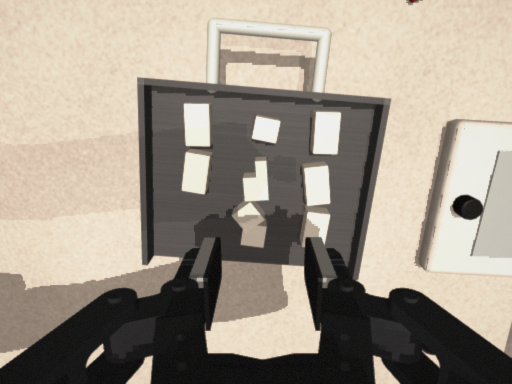

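Run:
```python
from h import *
c=cap("wrist");crop(c,180,90,350,260,4.5,"w1c")
```

```text
(no output)
```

View pics/w1c.png

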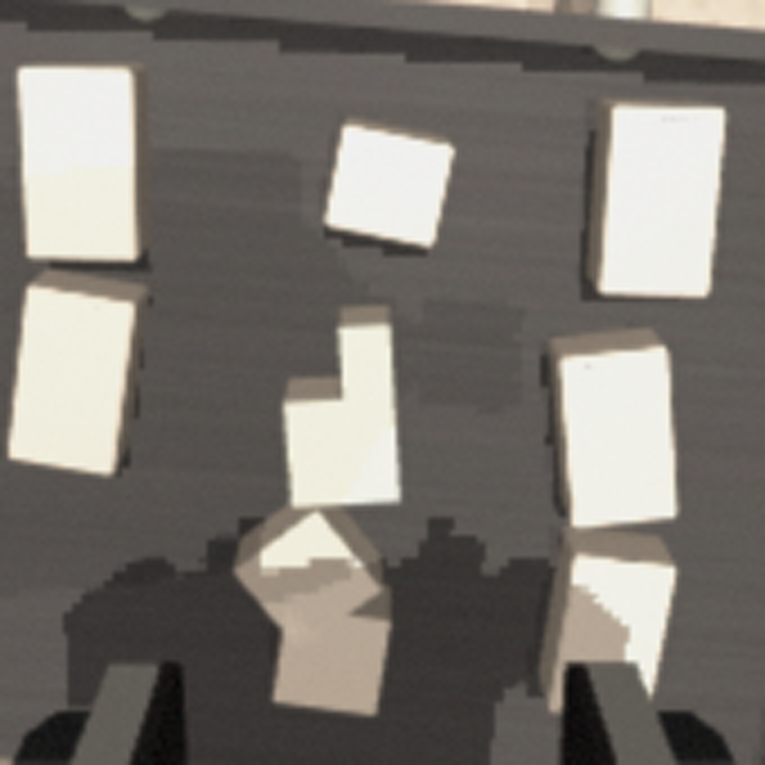

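Run:
```python
from h import *
np.set_printoptions(precision=4,suppress=True)
c=cap("wrist")
q=lambda p:(180+(p[0]+.5)/4.5-.5,90+(p[1]+.5)/4.5-.5)
for n,pts in dict(short=[(345,124),(453,149),(433,247),(327,225)],chip=[(285,402),(293,506),(400,498),(390,322),(340,326)],bent=[(275,702),(375,715),(388,622),(286,630)]).items():
    W=np.array([p2w(c,q(p),.082)[:2] for p in pts]);print(n,W.tolist(),"mean",W.mean(0))
    d=np.diff(np.vstack([W,W[:1]]),axis=0);print(np.degrees(np.arctan2(d[:,1],d[:,0])),np.hypot(*d.T))
for p in[(138,80),(388,99),(147,265),(352,277)]: print("rim",p2w(c,p,.082)[:2])
for p in[(212,29),(328,38)]: print("bar",p2w(c,p,.069)[:2])
```

```text
short [[0.5406888010040589, 0.1695516542920662], [0.5631304317723029, 0.16461967397459892], [0.5593563596099367, 0.1441630099568034], [0.5369358259542854, 0.1486558700933499]] mean [0.55   0.1567]
[ -12.3948 -100.453   168.6686   79.818 ] [0.023  0.0208 0.0229 0.0212]
chip [[0.527720391740649, 0.11002143334562875], [0.529273389356502, 0.08609359854735563], [0.5530647108031358, 0.0881378925138458], [0.5504268679747983, 0.12794165480631697], [0.5396952776220246, 0.12699065197295822]] mean [0.54   0.1078]
[ -86.2865    4.9111   93.7915 -174.9358 -125.21  ] [0.024  0.0239 0.0399 0.0108 0.0208]
bent [[0.5247207950253295, 0.03812157379025888], [0.547912669464888, 0.03496444987059516], [0.5506977311197421, 0.058336713870405954], [0.5274372352158692, 0.056200209061795764]] mean [0.5377 0.0469]
[  -7.7521   83.2046 -174.752   -98.5452] [0.0234 0.0235 0.0234 0.0183]
rim [0.4339 0.2017]
rim [0.6614 0.1867]
rim [0.425  0.0148]
rim [0.6438 0.0019]
bar [0.5004 0.2461]
bar [0.6054 0.2394]
```

Call:
{"api": "apply_moves", "payload": {
  "steps": [
    [[0.2,1.8,-4],[0,0,-0.1],-0.1],
    [[0.5,3.6,-8],[0,0,-0.2],-0.1],
    [[0.5,3.6,-12],[0,0,-0.2],-0.1],
    [[0.5,3.6,-15],[0,0,-0.2],-0.1],
    [[0.5,3.6,-16],[0,0,-0.2],-0.1]
  ]
}}

```text
clock: 3.05
tcp_pos: [0.5485, 0.1578, 0.1126]
tcp_rot: [-179.8, 0.1, 79.0]
contact_force: [0.3, -1.0, -0.0]
width: 0.0384
```

Run:
```python
from h import *
c=cap("wrist","w2");print(robot.read_state()["tcp_pos"])
```

```text
[0.54884403 0.15738595 0.11273101]
```

View pics/w2.png

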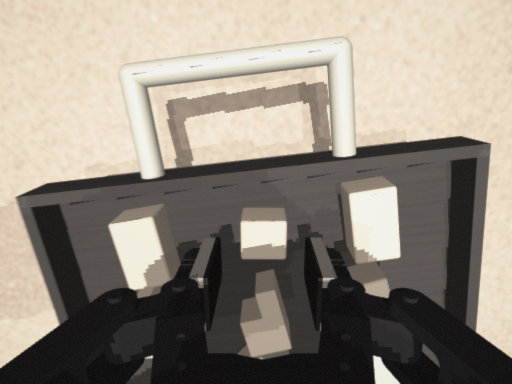

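Call:
{"api": "apply_moves", "payload": {
  "steps": [
    [[0.1,-0.1,-2],[0,0,0],-0.1],
    [[0.1,-0.1,-3.5],[0,0,0],-0.1],
    [[0.1,-0.1,-3.5],[0,0,0],-0.1],
    [[0.1,-0.1,-3.5],[0,0,0],-1],
    [[0.1,-0.1,-3.5],[0,0,0],-1]
  ]
}}

```text
clock: 3.6
tcp_pos: [0.5524, 0.1558, 0.082]
tcp_rot: [179.9, -0.1, 78.9]
contact_force: [-0.1, 0.6, 3.0]
width: 0.0224
```

Call:
{"api": "apply_moves", "payload": {
  "steps": [
    [[0,0,0],[0,0,0],-1],
    [[0,0,0],[0,0,0],-1],
    [[0,0,2],[0,0,0],-1],
    [[0,0,4],[0,0,0],-1],
    [[0,0,6],[0,0,0],-1]
  ]
}}

```text
clock: 4.1
tcp_pos: [0.5518, 0.1554, 0.1418]
tcp_rot: [180.0, -0.0, 78.9]
contact_force: [0.6, 0.4, -0.2]
width: 0.0225
```

Call:
{"api": "apply_moves", "payload": {
  "steps": [
    [[-1,4,0],[0,0,-0.05],-1],
    [[-2,8,0],[0,0,-0.1],-1],
    [[-3,12,0],[0,0,-0.15],-1],
    [[-4,16,0],[0,0,-0.15],-1],
    [[-4.5,18,0],[0,0,-0.15],-1]
  ]
}}

```text
clock: 4.6
tcp_pos: [0.5048, 0.3403, 0.1409]
tcp_rot: [-179.9, -0.1, 70.6]
contact_force: [-0.1, 0.4, -0.2]
width: 0.0224
```

Run:
```python
from h import *
c=cap("top","t3");crop(c,140,160,220,250,7,"t3c");s=robot.read_state();print(s["tcp_pos"],s["width"])
c=cap("wrist","w3")
```

```text
[0.50395822 0.34296657 0.14067367] 0.022490198036739073
```

View pics/t3.png

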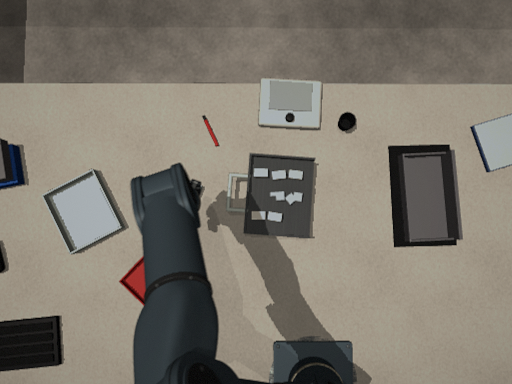

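View pics/w3.png

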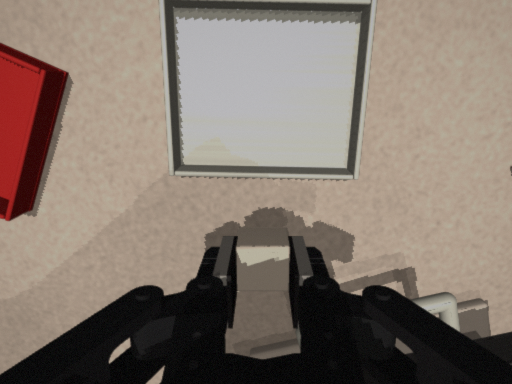

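Run:
```python
from h import *
c=cap("wrist")
a=p2w(c,(171,176),.028)[:2];b=p2w(c,(357,179),.028)[:2];u=(b-a)/np.linalg.norm(b-a);v=np.array([-u[1],u[0]])
ce=(a+b)/2+.06*v
print(np.linalg.norm(b-a),u,v,ce,ce-.032*u-.025*v, np.degrees(np.arctan2(u[1],u[0])))
```

```text
0.13649365661114451 [ 0.93765561 -0.34756576] [0.34756576 0.93765561] [0.53208833 0.40625947] [0.4933942  0.39394019] -20.338498125188945
```

Call:
{"api": "apply_moves", "payload": {
  "steps": [
    [[-0.5,2.5,0],[0,0,0],-1],
    [[-1.1,5.1,-2],[0,0,0],-1],
    [[-1.1,5.1,-6],[0,0,0],-1],
    [[-1.1,5.1,-9],[0,0,0],-1],
    [[-1.1,5.1,-10.8],[0,0,0],-1]
  ]
}}

```text
clock: 5.25
tcp_pos: [0.4955, 0.3843, 0.0306]
tcp_rot: [-180.0, 0.1, 70.2]
contact_force: [-0.5, 0.3, 0.9]
width: 0.0223
```

Call:
{"api": "apply_moves", "payload": {
  "steps": [
    [[0,0,0],[0,0,0],-1],
    [[0,0,0],[0,0,0],-0.25],
    [[0,0,0],[0,0,0],-0.25],
    [[0,0,0],[0,0,0],-0.25],
    [[0,0,1],[0,0,0],-0.25]
  ]
}}

```text
clock: 5.75
tcp_pos: [0.4953, 0.3862, 0.0426]
tcp_rot: [-180.0, 0.0, 70.3]
contact_force: [-0.2, 0.5, -0.5]
width: 0.0322
```

Call:
{"api": "apply_moves", "payload": {
  "steps": [
    [[0,0,3],[0,0,0],-0.25],
    [[0,0,7],[0,0,0],-0.25],
    [[0,0,11],[0,0,0],-0.1],
    [[0.3,-3,14],[0,0,0.1],-0.1],
    [[0.7,-7,16],[0,0,0.2],-0.1]
  ]
}}

```text
clock: 6.25
tcp_pos: [0.5029, 0.318, 0.2057]
tcp_rot: [179.8, -0.2, 82.2]
contact_force: [1.2, -0.9, -0.4]
width: 0.0381
```

Run:
```python
from h import *
c=cap("wrist","w4");print(robot.read_state()["tcp_pos"])
```

```text
[0.50587783 0.30807858 0.20883622]
```

View pics/w4.png

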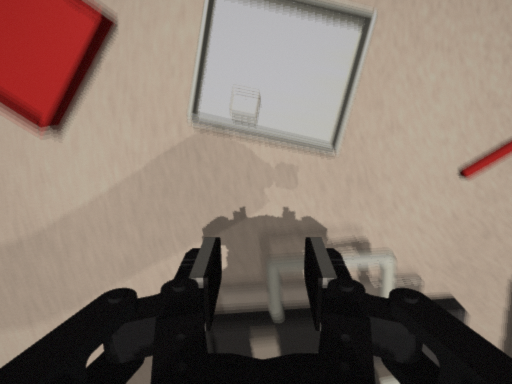

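Call:
{"api": "apply_moves", "payload": {
  "steps": [
    [[0.8,-4.5,0],[0,0,0.06],-0.1],
    [[1.6,-9,0],[0,0,0.12],-0.1],
    [[2.4,-13.5,0],[0,0,0.18],-0.1],
    [[3.4,-18,-2],[0,0,0.22],-0.1],
    [[3.4,-21,-6],[0,0,0.22],-0.1]
  ]
}}

```text
clock: 6.8
tcp_pos: [0.5398, 0.1031, 0.1455]
tcp_rot: [179.5, -0.0, 94.2]
contact_force: [1.7, 1.2, -0.4]
width: 0.0383
```

Run:
```python
from h import *
import time
c=cap("wrist");c=cap("wrist","w5");print(robot.read_state()["tcp_pos"],robot.read_state()["tcp_rot"])
```

```text
[0.53450123 0.10053865 0.14011951] [-179.71633843    0.18341224   93.90284805]
```

View pics/w5.png

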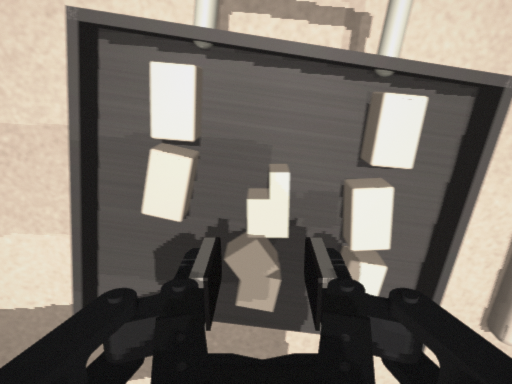

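Run:
```python
from h import *
c=cap("wrist");s=robot.read_state();
W=[p2w(c,p,.082)[:2] for p in[(247,198),(289,195),(289,237),(247,236)]]
R=np.array(c["R"]);o=-R.T@np.array(c["t"])
from scipy.spatial.transform import Rotation as Ro
# TCP implied by camera pose
T=Ro.from_euler("xyz",s["tcp_rot"],degrees=True)
print(np.mean(W,0),s["tcp_pos"],o-T.apply([.0725,.0005,-.1281]))
```

```text
[0.53897361 0.1015731 ] [0.53541464 0.10360887 0.14164223] [0.53585876 0.10207638 0.13991109]
```

Call:
{"api": "apply_moves", "payload": {
  "steps": [
    [[0.3,-0.2,-3],[0,0,0],-0.1],
    [[0.3,-0.2,-6.2],[0,0,0],-0.1],
    [[0.3,-0.2,-6.2],[0,0,0],-0.1],
    [[0.3,-0.2,-6.2],[0,0,0],-1],
    [[0.3,-0.2,-6.2],[0,0,0],-1]
  ]
}}

```text
clock: 7.45
tcp_pos: [0.5405, 0.1054, 0.0824]
tcp_rot: [179.9, -0.0, 94.4]
contact_force: [0.0, -0.0, -0.3]
width: 0.0223
```

Call:
{"api": "apply_moves", "payload": {
  "steps": [
    [[0,0,0],[0,0,0],-1],
    [[0,0,0],[0,0,0],-1],
    [[0,0,2],[0,0,0],-1],
    [[0,0,4],[0,0,0],-1],
    [[0,0,7],[0,0,0],-1]
  ]
}}

```text
clock: 7.95
tcp_pos: [0.5389, 0.1044, 0.1509]
tcp_rot: [-179.9, 0.0, 94.4]
contact_force: [-0.2, 0.2, -0.3]
width: 0.0223
```

Run:
```python
from h import *
c=cap("wrist");c=cap("wrist","w6");print(robot.read_state()["tcp_pos"],robot.read_state()["tcp_rot"])
```

```text
[0.54160606 0.10462354 0.15432038] [ 1.79647902e+02 -6.84762484e-02  9.43295408e+01]
```

View pics/w6.png

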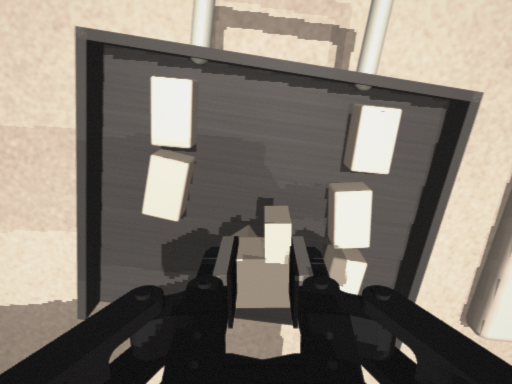

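Call:
{"api": "apply_moves", "payload": {
  "steps": [
    [[0.2,4.5,0],[0,0,-0.1],-1],
    [[0.5,9,0],[0,0,-0.2],-1],
    [[0.7,13.5,0],[0,0,-0.3],-1],
    [[1,18,0],[0,0,-0.4],-1],
    [[1.3,22,0],[0,0,-0.43],-1]
  ]
}}

```text
clock: 8.55
tcp_pos: [0.5519, 0.3274, 0.1502]
tcp_rot: [-180.0, -0.0, 69.6]
contact_force: [0.7, -0.0, -0.5]
width: 0.0228
```

Run:
```python
from h import *
c=cap("wrist");c=cap("wrist","w7");print(robot.read_state()["tcp_pos"],robot.read_state()["tcp_rot"])
```

```text
[0.55077333 0.33247701 0.14926583] [-1.79889201e+02 -1.46597213e-01  7.01755230e+01]
```

View pics/w7.png

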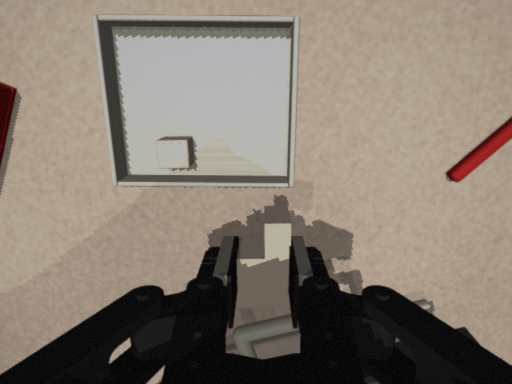

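Run:
```python
from h import *
c=cap("wrist");s=robot.read_state()
a=p2w(c,(114,185),.028)[:2];b=p2w(c,(293,186),.028)[:2];u=(b-a)/np.linalg.norm(b-a);v=np.array([-u[1],u[0]])
ce=(a+b)/2+.06*v
print(np.linalg.norm(b-a),u,ce,"tgt",ce+.032*u-.025*v-s["tcp_pos"][:2], s["tcp_pos"])
```

```text
0.13703345336856299 [ 0.93866064 -0.3448423 ] [0.53132927 0.40639603] tgt [0.00140089 0.04360172] [0.55134446 0.32829284 0.14946546]
```

Call:
{"api": "apply_moves", "payload": {
  "steps": [
    [[0,2.5,0],[0,0,0],-1],
    [[0,4.2,-3],[0,0,0],-1],
    [[0,4.2,-7],[0,0,0],-1],
    [[0,4.2,-10],[0,0,0],-1],
    [[0,4.2,-11.6],[0,0,0],-1]
  ]
}}

```text
clock: 9.2
tcp_pos: [0.5515, 0.3644, 0.0319]
tcp_rot: [-179.9, 0.2, 69.7]
contact_force: [-0.6, 0.2, -0.3]
width: 0.022
```

Call:
{"api": "apply_moves", "payload": {
  "steps": [
    [[0,0,0],[0,0,0],-1],
    [[0,0,0],[0,0,0],-0.25],
    [[0,0,0],[0,0,0],-0.25],
    [[0,0,0],[0,0,0],-0.25],
    [[0,0,1],[0,0,0],-0.25]
  ]
}}

```text
clock: 9.7
tcp_pos: [0.5522, 0.3665, 0.0448]
tcp_rot: [-180.0, 0.0, 69.7]
contact_force: [-0.2, 0.7, 0.2]
width: 0.032
```

Call:
{"api": "apply_moves", "payload": {
  "steps": [
    [[0,0,3],[0,0,0],-0.25],
    [[0,0,7],[0,0,0],-0.25],
    [[0,0,11],[0,0,0],-0.1],
    [[-0.3,-4,12],[0,0,0.1],-0.1],
    [[-0.6,-8,13],[0,0,0.2],-0.1]
  ]
}}

```text
clock: 10.2
tcp_pos: [0.5468, 0.2869, 0.177]
tcp_rot: [179.8, -0.1, 81.6]
contact_force: [0.5, -0.9, -0.0]
width: 0.0386
```

Run:
```python
from h import *
c=cap("wrist");c=cap("wrist","w8");print(robot.read_state()["tcp_pos"],robot.read_state()["tcp_rot"])
```

```text
[0.54814022 0.2797998  0.17816661] [1.79777886e+02 2.06905646e-02 8.09311116e+01]
```

View pics/w8.png

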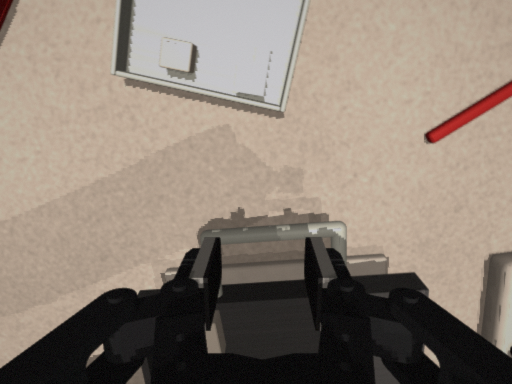

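Run:
```python
from h import *
c=cap("wrist");crop(c,100,0,320,120,3.5,"w8c")
```

```text
(no output)
```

View pics/w8c.png

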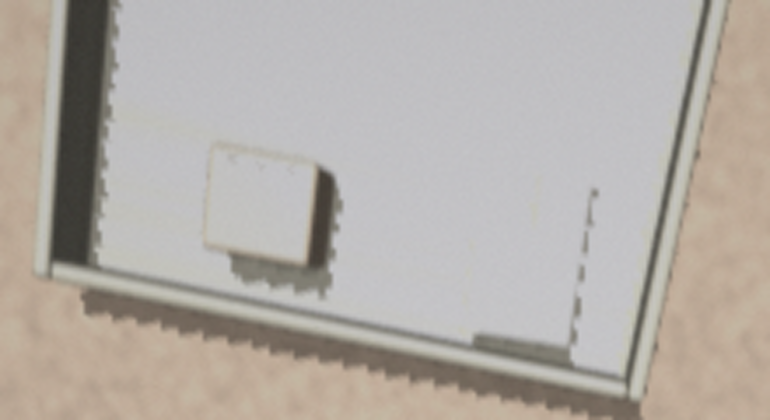

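Call:
{"api": "apply_moves", "payload": {
  "steps": [
    [[-0.2,-4.8,0],[0,0,0.03],-0.1],
    [[-0.4,-9.6,0],[0,0,0.03],-0.1],
    [[-0.6,-14.4,0],[0,0,0.03],-0.1],
    [[-0.8,-19.2,0],[0,0,0.03],-0.1],
    [[-1,-22.5,-2],[0,0,0.03],-0.1]
  ]
}}

```text
clock: 10.85
tcp_pos: [0.5381, 0.059, 0.1568]
tcp_rot: [179.7, -0.1, 82.7]
contact_force: [0.3, 0.3, 0.1]
width: 0.0386
```

Run:
```python
from h import *
c=cap("wrist");c=cap("wrist","w9");print(robot.read_state()["tcp_pos"],robot.read_state()["tcp_rot"])
crop(c,170,160,370,300,4,"w9c")
```

```text
[0.53559126 0.05670815 0.15376987] [-1.79923177e+02  1.28616057e-01  8.24702193e+01]
```

View pics/w9c.png

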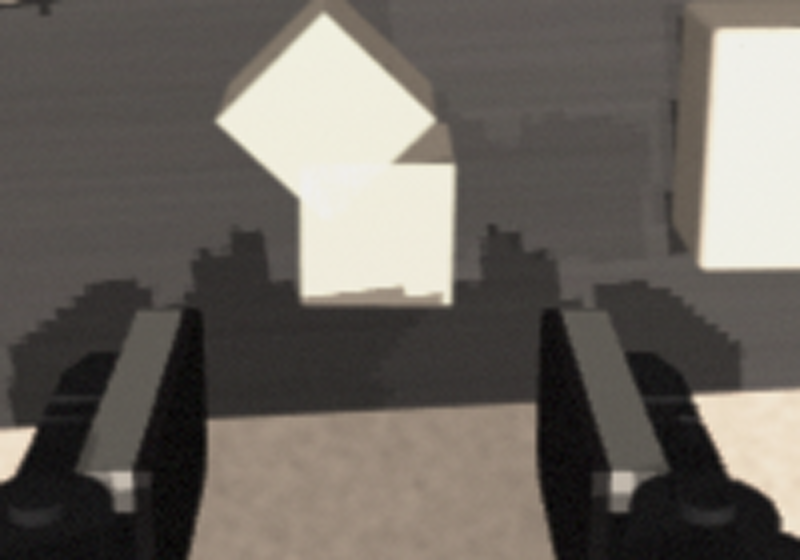

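Run:
```python
from h import *
c=cap("wrist");s=robot.read_state()
q=lambda x,y:(170+x/4,160+y/4)
W=[p2w(c,q(*p),.082)[:2] for p in[(301,304),(453,304),(456,163)]];print(W)
m=(W[0]+W[1])/2; print(m+np.array([.131,.991])*.007-s["tcp_pos"][:2],s["tcp_pos"])
```

```text
[array([0.5238503 , 0.04067471]), array([0.54805262, 0.03747096]), array([0.55123589, 0.061164  ])]
[ 0.00061406 -0.01375399] [0.5362544  0.05976383 0.15427175]
```

Call:
{"api": "apply_moves", "payload": {
  "steps": [
    [[0.05,-1.3,-3],[0,0,0],-0.1],
    [[0.05,-1.3,-6],[0,0,0],-0.1],
    [[0.05,-1.3,-7.6],[0,0,0],-0.1],
    [[0.05,-1.3,-7.6],[0,0,0],-0.1],
    [[0.05,-1.3,-7.6],[0,0,0],-1]
  ]
}}

```text
clock: 11.5
tcp_pos: [0.5376, 0.05, 0.0789]
tcp_rot: [180.0, -0.0, 83.0]
contact_force: [-0.8, 0.6, 2.0]
width: 0.0253
```

Call:
{"api": "apply_moves", "payload": {
  "steps": [
    [[0,0,0],[0,0,0],-1],
    [[0,0,0],[0,0,0],-1],
    [[0,0,1],[0,0,0],-1],
    [[0,0,4],[0,0,0],-1],
    [[0,0,8],[0,0,0],-1]
  ]
}}

```text
clock: 12.0
tcp_pos: [0.5362, 0.0484, 0.1593]
tcp_rot: [-179.9, 0.0, 82.9]
contact_force: [1.0, 0.7, -0.8]
width: 0.0244
```

Run:
```python
from h import *
c=cap("wrist");c=cap("wrist","w10");print(robot.read_state()["tcp_pos"],robot.read_state()["tcp_rot"])
```

```text
[0.53972888 0.04821582 0.16382406] [ 1.79548220e+02 -1.35698951e-01  8.28491362e+01]
```

View pics/w10.png

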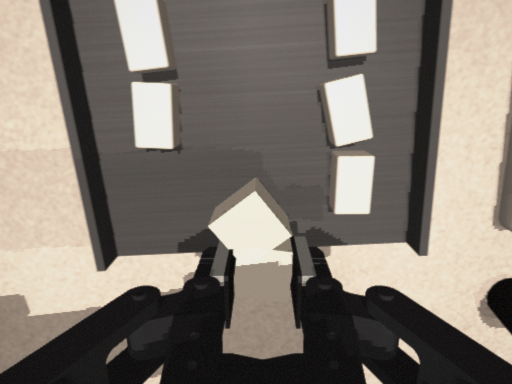

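Call:
{"api": "apply_moves", "payload": {
  "steps": [
    [[0,4.5,0],[0,0,-0.05],-1],
    [[0,9,0],[0,0,-0.1],-1],
    [[0,13.5,0],[0,0,-0.15],-1],
    [[0,18,0],[0,0,-0.22],-1],
    [[0,22.5,0],[0,0,-0.22],-1]
  ]
}}

```text
clock: 12.6
tcp_pos: [0.5368, 0.2755, 0.1592]
tcp_rot: [180.0, -0.0, 70.2]
contact_force: [0.8, 1.1, -1.0]
width: 0.0244
```

Call:
{"api": "apply_moves", "payload": {
  "steps": [
    [[0,4,0],[0,0,0],-1],
    [[-0.1,8,0],[0,0,0],-1],
    [[-0.3,11,0],[0,0,0],-1],
    [[-0.3,11,0],[0,0,0],-1],
    [[-0.3,11,0],[0,0,0],-1]
  ]
}}

```text
clock: 13.1
tcp_pos: [0.5336, 0.384, 0.1586]
tcp_rot: [180.0, 0.0, 70.4]
contact_force: [0.3, -1.2, -0.3]
width: 0.0245
```

Run:
```python
from h import *
c=cap("wrist");c=cap("wrist","w11");print(robot.read_state()["tcp_pos"],robot.read_state()["tcp_rot"])
```

```text
[0.53443713 0.38209149 0.15893305] [1.79967632e+02 2.18437648e-02 7.02022410e+01]
```

View pics/w11.png

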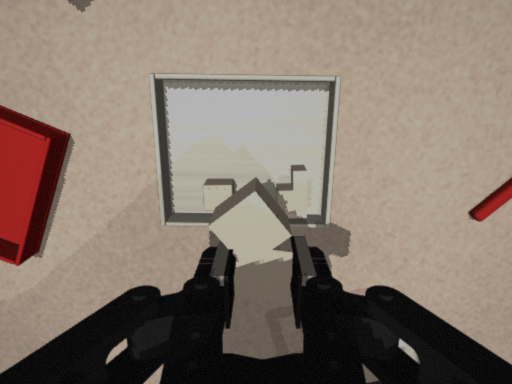

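Call:
{"api": "apply_moves", "payload": {
  "steps": [
    [[0,3.4,0],[0,0,0],-1],
    [[0,3.4,-3],[0,0,0],-1],
    [[0,3.4,-7],[0,0,0],-1],
    [[0,3.4,-10],[0,0,0],-1],
    [[0,3.4,-12.3],[0,0,0],-1]
  ]
}}

```text
clock: 13.7
tcp_pos: [0.534, 0.4155, 0.0339]
tcp_rot: [-180.0, 0.1, 70.2]
contact_force: [0.4, -0.0, 0.1]
width: 0.0243
```

Call:
{"api": "apply_moves", "payload": {
  "steps": [
    [[0,0,0],[0,0,0],-1],
    [[0,0,0],[0,0,0],-0.25],
    [[0,0,0],[0,0,0],-0.25],
    [[0,0,0],[0,0,0],-0.25],
    [[0,0,1],[0,0,0],-0.25]
  ]
}}

```text
clock: 14.2
tcp_pos: [0.5338, 0.4174, 0.0459]
tcp_rot: [-180.0, 0.0, 70.3]
contact_force: [-0.2, -0.8, 0.8]
width: 0.0322
```

Call:
{"api": "apply_moves", "payload": {
  "steps": [
    [[0,0,4],[0,0,0],-0.25],
    [[0,0,9],[0,0,0],-0.25],
    [[0,-3,13],[0,0,0],-0.1],
    [[0,-6,17],[0,0,0],-0.1],
    [[0,-7,20],[0,0,0],-0.1]
  ]
}}

```text
clock: 14.7
tcp_pos: [0.5353, 0.3436, 0.2501]
tcp_rot: [179.8, -0.1, 70.1]
contact_force: [0.2, 0.4, -0.4]
width: 0.0385
```

Run:
```python
from h import *
c=cap("wrist");c=cap("wrist","w12");print(robot.read_state()["tcp_pos"],robot.read_state()["tcp_rot"])
```

```text
[0.53675099 0.34544228 0.25211054] [179.67967426  -0.40434792  70.08094046]
```

View pics/w12.png

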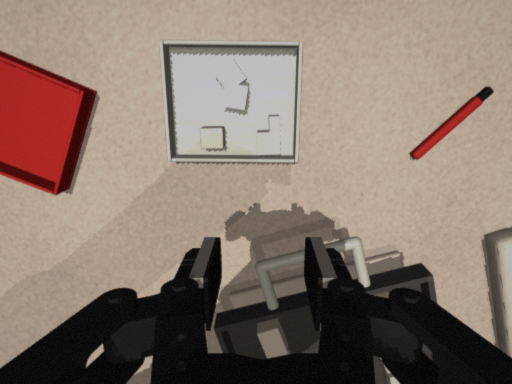

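Run:
```python
from h import *
c=cap("top");crop(c,380,135,475,255,5,"t13");c=cap("side");crop(c,220,285,400,384,4,"s13")
```

```text
(no output)
```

View pics/t13.png

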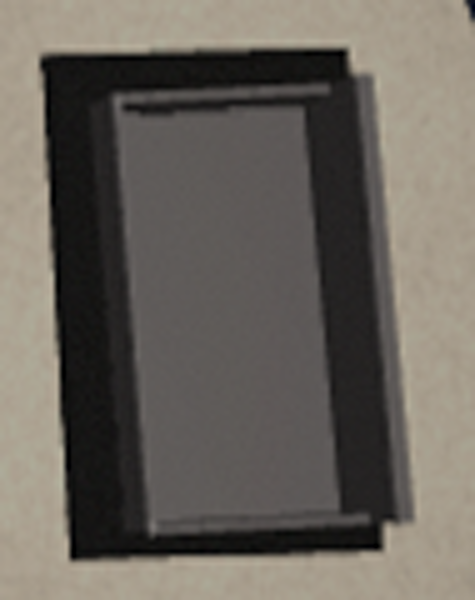

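View pics/s13.png

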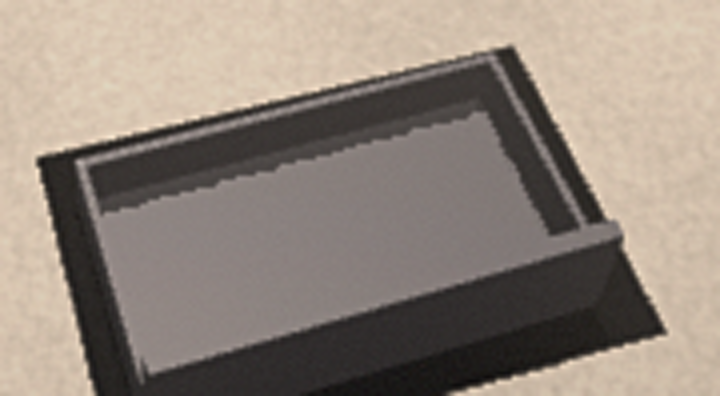

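Run:
```python
from h import *
np.set_printoptions(precision=4,suppress=True)
c=cap("top");q=lambda x,y:(380+(x+.5)/5-.5,135+(y+.5)/5-.5)
a=p2w(c,q(365,75),.078)[:2];b=p2w(c,q(405,522),.078)[:2];print(a,b,(a+b)/2,np.degrees(np.arctan2(*(a-b)[::-1])))
a=p2w(c,q(118,98),.045)[:2];b=p2w(c,q(152,532),.045)[:2];print("front",a,b,(a+b)/2,np.degrees(np.arctan2(*(a-b)[::-1])))
P=[p2w(c,q(*p),.003)[:2] for p in[(42,57),(345,50),(382,549),(73,557)]];print("mat",P,np.mean(P,0))
s=robot.read_state();print(s["q"],s["tcp_pos"])
```

```text
[ 0.6739 -0.4035] [ 0.4165 -0.4148] [ 0.5452 -0.4092] 2.5152132812623806
front [ 0.6665 -0.2715] [ 0.4102 -0.2828] [ 0.5383 -0.2771] 2.525934990407009
mat [array([ 0.6998, -0.2404]), array([ 0.7042, -0.4276]), array([ 0.3989, -0.4366]), array([ 0.3942, -0.25  ])] [ 0.5493 -0.3387]
[-55.9311  32.8163  31.6227  89.2494 -18.6196  63.2138 -39.6147] [0.5336 0.3481 0.2458]
```

Call:
{"api": "apply_moves", "payload": {
  "steps": [
    [[0,-4,0],[0,0,-0.1],0],
    [[0,-8,0],[0,0,-0.2],0],
    [[0,-12,0],[0,0,-0.3],0],
    [[0,-16,0],[0,0,-0.4],0],
    [[0,-20,0],[0,0,-0.5],0]
  ]
}}

```text
clock: 15.45
tcp_pos: [0.5332, 0.1468, 0.2443]
tcp_rot: [-180.0, 0.1, 41.5]
contact_force: [1.0, 0.2, -0.2]
width: 0.0427
```

Call:
{"api": "apply_moves", "payload": {
  "steps": [
    [[0,-4,0],[0,0,-0.1],0],
    [[0,-8,0],[0,0,-0.2],0],
    [[0,-12,0],[0,0,-0.3],0],
    [[0,-16,0],[0,0,-0.4],0],
    [[0,-20,0],[0,0,-0.5],0]
  ]
}}

```text
clock: 15.95
tcp_pos: [0.5336, -0.053, 0.2444]
tcp_rot: [-180.0, 0.1, 12.8]
contact_force: [0.1, -0.1, -0.0]
width: 0.0427
```

Call:
{"api": "apply_moves", "payload": {
  "steps": [
    [[0,-4,0],[0,0,-0.1],0],
    [[0,-8,0],[0,0,-0.18],0],
    [[0,-12,0],[0,0,-0.18],0],
    [[0.5,-16,0],[0,0,-0.18],0],
    [[1,-20,0],[0,0,-0.18],0]
  ]
}}

```text
clock: 16.45
tcp_pos: [0.5442, -0.2529, 0.2441]
tcp_rot: [-179.9, 0.1, 2.8]
contact_force: [1.2, 0.6, 1.0]
width: 0.0426
```

Call:
{"api": "apply_moves", "payload": {
  "steps": [
    [[0,-4,0],[0,0,0],0],
    [[0,-8,0],[0,0,0],0],
    [[0,-12,0],[0,0,0],0],
    [[0.1,-15.5,-1],[0,0,0],0],
    [[0.1,-15.5,-4],[0,0,0],0]
  ]
}}

```text
clock: 16.95
tcp_pos: [0.5438, -0.4136, 0.206]
tcp_rot: [179.7, -0.0, 2.4]
contact_force: [-0.3, 0.3, 0.5]
width: 0.0426
```

Run:
```python
from h import *
c=cap("top");c=cap("wrist","w14");s=robot.read_state();print(s["tcp_pos"],s["tcp_rot"],s["q"],s["width"])
```

```text
[ 0.54365744 -0.4060177   0.20025772] [-179.69303499    0.35813531    2.63097138] [  9.88003892  42.40459404  43.81864071  85.59937797 -30.92220104
  65.06692542 -27.75124524] 0.04268440212054027
```

View pics/w14.png

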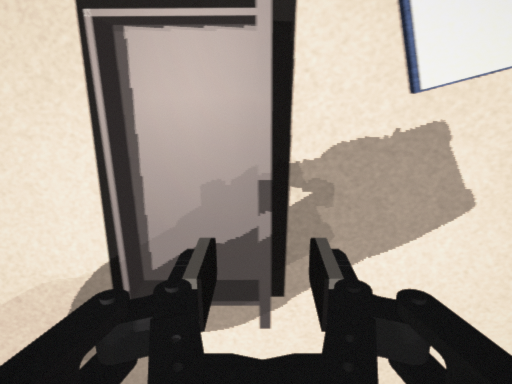

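Call:
{"api": "apply_moves", "payload": {
  "steps": [
    [[0.1,0,-4],[0,0,0],0],
    [[0.1,0,-8],[0,0,0],0],
    [[0.1,0,-11],[0,0,0],0],
    [[0.1,0,-13],[0,0,0],0],
    [[0.1,0,-14.2],[0,0,0],0]
  ]
}}

```text
clock: 17.55
tcp_pos: [0.5466, -0.4052, 0.0617]
tcp_rot: [-179.9, 0.1, 2.8]
contact_force: [0.1, -0.1, 1.0]
width: 0.0423
```

Call:
{"api": "apply_moves", "payload": {
  "steps": [
    [[0,0,0],[0,0,0],-0.5],
    [[0,0,0],[0,0,0],-1],
    [[0,0,0],[0,0,0],-1],
    [[0,0,0],[0,0,0],-1],
    [[0,0,0],[0,0,0],-1]
  ]
}}

```text
clock: 18.05
tcp_pos: [0.5467, -0.4079, 0.0649]
tcp_rot: [179.9, -0.1, 2.7]
contact_force: [-0.6, 1.0, 7.5]
width: 0.0092
```

Call:
{"api": "apply_moves", "payload": {
  "steps": [
    [[0,0,0],[0,0,0],-1],
    [[0,0,0.3],[0,0,0],-1],
    [[0,0,0.7],[0,0,0],-1],
    [[0,0,1],[0,0,0],-1],
    [[0,0,1],[0,0,0],-1]
  ]
}}

```text
clock: 18.55
tcp_pos: [0.5462, -0.4076, 0.0739]
tcp_rot: [180.0, -0.0, 2.7]
contact_force: [0.3, -0.1, -3.2]
width: 0.0089
```

Run:
```python
from h import *
c=cap("side","s15");c=cap("wrist","w15");s=robot.read_state();print(s["tcp_pos"],s["tcp_rot"],s["width"],s["contact_force"],s["wrist_torque"])
```

```text
[ 0.54601708 -0.40739787  0.0733881 ] [-1.79993116e+02  6.55887752e-03  2.68348930e+00] 0.00950661721623975 [ 0.04469947  0.41602001 -2.50521268] [-0.14668003 -0.02353832  0.02471733]
```

View pics/s15.png

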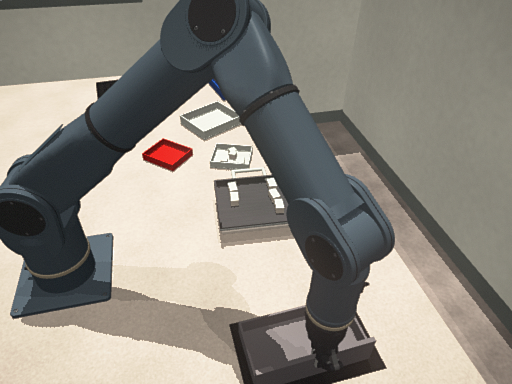

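Call:
{"api": "apply_moves", "payload": {
  "steps": [
    [[-0.3,2.5,0],[0,0,-0.02],-1],
    [[-0.7,5.5,0],[0,0,-0.05],-1],
    [[-1.2,9,0],[0,0,-0.08],-1],
    [[-1.7,12.5,0],[0,0,-0.108],-1],
    [[-1.7,15,0],[0,0,-0.108],-1]
  ]
}}

```text
clock: 19.15
tcp_pos: [0.5283, -0.2548, 0.0731]
tcp_rot: [-179.9, 0.1, -3.5]
contact_force: [-0.1, 0.3, -3.0]
width: 0.0091
```

Call:
{"api": "apply_moves", "payload": {
  "steps": [
    [[0,1.5,-0.1],[0,0,0],-1],
    [[0,3,-0.3],[0,0,0],-1],
    [[0,4,-0.5],[0,0,0],-1],
    [[0,4,-0.6],[0,0,0],-1],
    [[0,4,-0.6],[0,0,0],-1]
  ]
}}

```text
clock: 19.65
tcp_pos: [0.529, -0.2184, 0.0673]
tcp_rot: [180.0, 0.0, -3.5]
contact_force: [0.2, 0.3, -3.3]
width: 0.0091
```

Run:
```python
from h import *
c=cap("side","s16");c=cap("top");crop(c,220,130,420,260,4,"t16");s=robot.read_state();print(s["tcp_pos"],s["tcp_rot"],s["width"],s["contact_force"],s["wrist_torque"])
```

```text
[ 0.5289375  -0.21887124  0.06755179] [ 1.79941997e+02 -1.42469891e-02 -3.58894410e+00] 0.009173284302090096 [ 0.09595404 -0.14047693 -2.96375072] [-0.11646324  0.03830854  0.00427834]
```

View pics/s16.png

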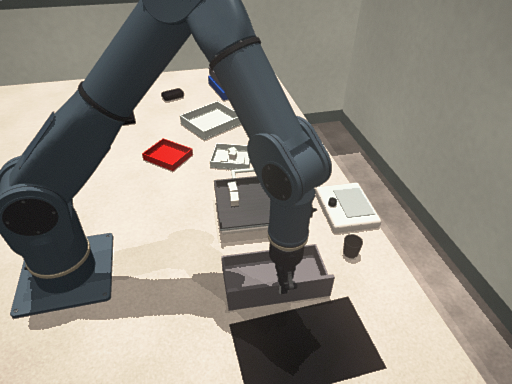

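View pics/t16.png

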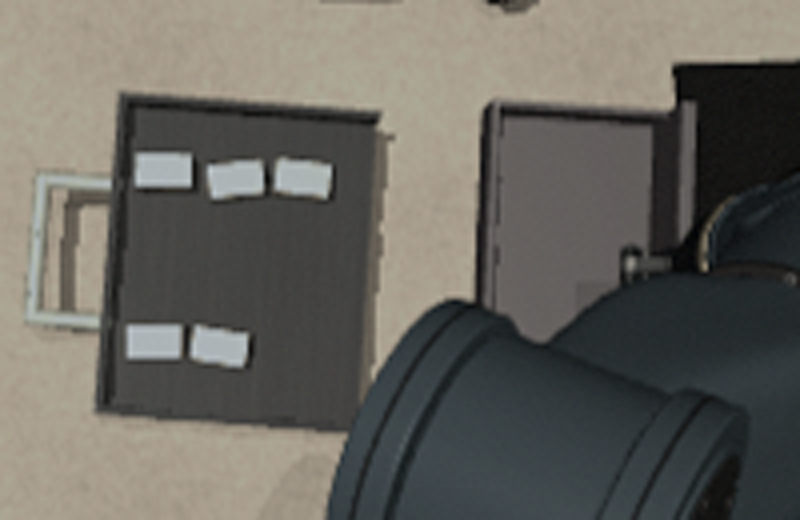

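Run:
```python
from h import *
c=cap("top");q=lambda x,y:(220+(x+.5)/4-.5,130+(y+.5)/4-.5)
def L(n,p,r,z):
    a=p2w(c,q(*p),z)[:2];b=p2w(c,q(*r),z)[:2];print(n,a,b,np.degrees(np.arctan2(*(a-b)[::-1])))
L("front",(497,108),(489,300),.05)
L("frontout",(487,105),(478,300),.05)
L("rear",(122,95),(97,410),.082)
L("side",(122,95),(380,112),.082)
L("lipfloor",(378,130),(362,425),.06)
L("bar",(40,174),(29,324),.069)
```

```text
front [ 0.65822303 -0.09375475] [ 0.5160814  -0.08506232] -3.499466546212705
frontout [ 0.6604663  -0.08639893] [ 0.51608285 -0.07701159] -3.7199508907085295
rear [0.66190913 0.18305996] [0.43624844 0.20047412] -4.412748789878106
side [0.66190913 0.18305996] [ 0.64958065 -0.00260366] 86.20100876976333
lipfloor [ 0.64010778 -0.00409695] [0.42534913 0.01027591] -3.8288475317030506
bar [0.60634038 0.24254434] [0.49769808 0.2498142 ] -3.828273893683598
```

Call:
{"api": "apply_moves", "payload": {
  "steps": [
    [[0.1,1.5,-0.2],[0,0,0],-1],
    [[0.2,3,-0.2],[0,0,0],-1],
    [[0.3,5,-0.2],[0,0,0],-1],
    [[0.4,6.5,-0.2],[0,0,0],-1],
    [[0.5,7.5,-0.2],[0,0,0],-1]
  ]
}}

```text
clock: 20.3
tcp_pos: [0.5342, -0.14, 0.0653]
tcp_rot: [-179.9, 0.0, -3.4]
contact_force: [0.3, 0.1, -2.0]
width: 0.0088
```

Call:
{"api": "apply_moves", "payload": {
  "steps": [
    [[0,0.8,0],[0,0,0],-1],
    [[0.1,1.6,0],[0,0,0],-1],
    [[0.2,2.3,0],[0,0,0],-1],
    [[0.2,2.3,-0.3],[0,0,0],-1],
    [[0.2,2.3,-0.5],[0,0,0],-1]
  ]
}}

```text
clock: 20.8
tcp_pos: [0.5364, -0.1193, 0.0617]
tcp_rot: [-179.9, -0.1, -3.5]
contact_force: [-10.3, 8.8, 47.3]
width: 0.0092
```

Run:
```python
from h import *
c=cap("side","s17");c=cap("top");crop(c,220,130,420,260,4,"t17");s=robot.read_state();print(s["tcp_pos"],s["tcp_rot"],s["width"],s["contact_force"],s["wrist_torque"])
```

```text
[ 0.53634607 -0.11926784  0.06177915] [-1.79873921e+02 -7.84597517e-02 -3.53096949e+00] 0.008941339474866866 [-4.75948089  5.86098534 19.57448742] [1.41337833 0.81841625 0.04137017]
```

View pics/s17.png

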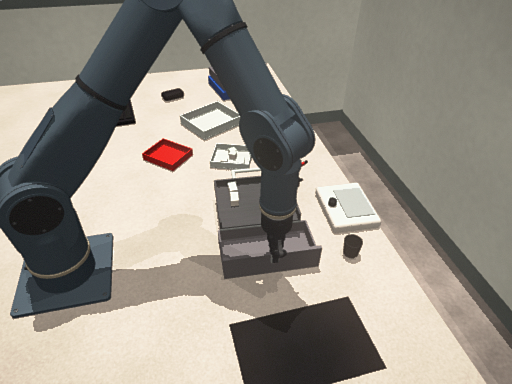

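View pics/t17.png

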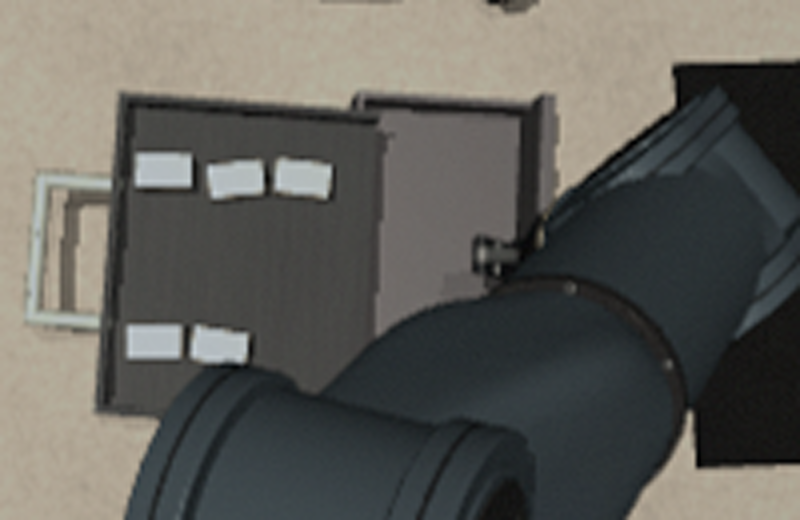

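Call:
{"api": "apply_moves", "payload": {
  "steps": [
    [[0,0,0.2],[0,0,0],-1],
    [[0,0,0.2],[0,0,0],-0.4],
    [[0,0,0.2],[0,0,0],-0.2],
    [[0,0,0.2],[0,0,0],0],
    [[0,0,2],[0,0,0],0]
  ]
}}

```text
clock: 21.4
tcp_pos: [0.535, -0.1192, 0.079]
tcp_rot: [-180.0, 0.2, -3.5]
contact_force: [0.9, 0.4, 0.3]
width: 0.0427
```

Call:
{"api": "apply_moves", "payload": {
  "steps": [
    [[0,0,5],[0,0,0],0],
    [[0,0,10],[0,0,0],0],
    [[0,0,14],[0,0,0],0],
    [[0,4,15],[0,0,0],0],
    [[0,8,15],[0,0,0],0]
  ]
}}

```text
clock: 21.9
tcp_pos: [0.537, -0.0401, 0.2327]
tcp_rot: [-180.0, -0.2, -3.7]
contact_force: [1.2, 0.3, -1.2]
width: 0.0431
```

Call:
{"api": "apply_moves", "payload": {
  "steps": [
    [[0.3,4,0],[0,0,0],0],
    [[0.5,8,0],[0,0,0],0],
    [[0.8,12,0],[0,0,0],0],
    [[1,16,0],[0,0,0],0],
    [[1.4,20,0],[0,0,0],0]
  ]
}}

```text
clock: 22.4
tcp_pos: [0.5498, 0.1622, 0.2304]
tcp_rot: [-180.0, 0.0, -3.5]
contact_force: [0.4, -0.6, -0.3]
width: 0.0429
```

Call:
{"api": "apply_moves", "payload": {
  "steps": [
    [[0,2,0],[0,0,0],0],
    [[0.4,6,-1],[0,0,0],0],
    [[0.4,6,-4],[0,0,0],0],
    [[0.4,6,-4],[0,0,0],0],
    [[0.4,6,-4],[0,0,0],0]
  ]
}}

```text
clock: 22.9
tcp_pos: [0.5539, 0.2193, 0.1907]
tcp_rot: [179.9, 0.0, -3.6]
contact_force: [0.0, -0.8, 0.7]
width: 0.0426
```

Run:
```python
from h import *
c=cap("side","s18");c=cap("top");crop(c,220,130,420,260,4,"t18");c=cap("wrist","w18");s=robot.read_state();print(s["tcp_pos"],s["tcp_rot"],s["width"],s["contact_force"],s["q"])
```

```text
[0.55483509 0.21934507 0.19192565] [-1.79969323e+02 -9.92583205e-02 -3.61553134e+00] 0.04311307676428526 [0.84246021 0.92298977 0.26196635] [-57.18776179  39.77701442  54.46175213  99.96890407 -36.98254076
  59.95061676 -83.1102058 ]
```

View pics/w18.png

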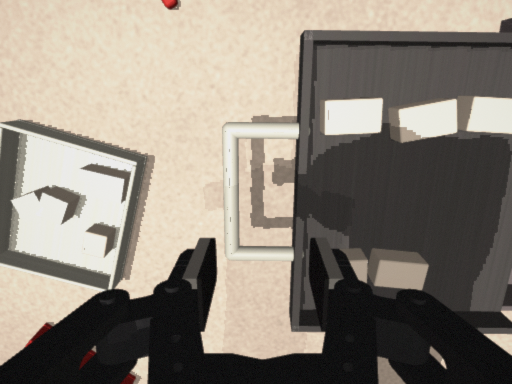

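View pics/t18.png

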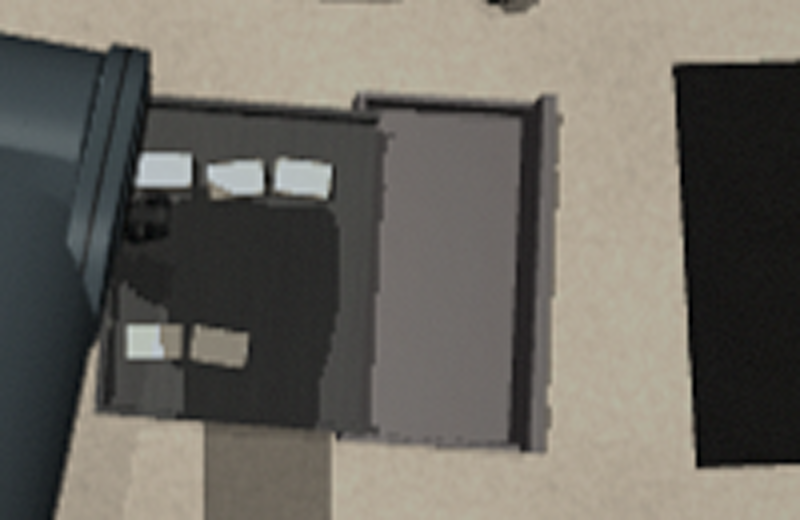

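View pics/s18.png

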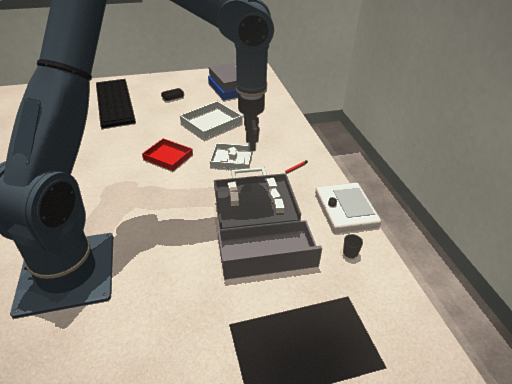

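Run:
```python
from h import *
c=cap("wrist");s=robot.read_state()
a=p2w(c,(231,131),.069);b=p2w(c,(231.5,252),.069);print(a,b,(a+b)/2-s["tcp_pos"],s["tcp_pos"],np.degrees(np.arctan2(*(b-a)[1::-1])))
```

```text
[0.6016136  0.23945946 0.069     ] [0.50372738 0.24793497 0.069     ] [-0.0020972   0.02412677 -0.12284339] [0.55476769 0.21957045 0.19184339] 175.05136747056815
```

Call:
{"api": "apply_moves", "payload": {
  "steps": [
    [[-0.2,2.4,-2],[0,0,0],0],
    [[-0.2,2.4,-5],[0,0,0],0],
    [[-0.2,2.4,-9],[0,0,0],0],
    [[-0.2,2.4,-12],[0,0,0],0],
    [[-0.2,2.4,-12.6],[0,0,0],0]
  ]
}}

```text
clock: 23.6
tcp_pos: [0.5507, 0.244, 0.0623]
tcp_rot: [179.9, 0.2, -3.5]
contact_force: [-0.2, -0.6, -0.1]
width: 0.0421
```

Call:
{"api": "apply_moves", "payload": {
  "steps": [
    [[0,0,0],[0,0,0],0],
    [[0,0,0],[0,0,0],-1],
    [[0,0,0],[0,0,0],-1],
    [[0,0,0],[0,0,0],-1],
    [[0,0,0],[0,0,0],-1]
  ]
}}

```text
clock: 24.1
tcp_pos: [0.5531, 0.2441, 0.0664]
tcp_rot: [-180.0, -0.1, -3.5]
contact_force: [-1.3, -1.2, 6.9]
width: 0.0096
```

Run:
```python
from h import *
c=cap("wrist","w19");s=robot.read_state();print(s["tcp_pos"],s["tcp_rot"],s["width"],s["contact_force"])
th=np.arange(0,1.06,.05)
for t in th: print(round(t,2),"y %.1f z %.1f"%((240*np.cos(t)-13*np.sin(t))-240,240*np.sin(t)+13*np.cos(t)-13))
```

```text
[0.55307025 0.24405442 0.06638591] [-1.79954971e+02 -1.44632923e-01 -3.54757507e+00] 0.009895327101167901 [-1.05344927 -1.49089074  5.92539561]
0.0 y 0.0 z 0.0
0.05 y -0.9 z 12.0
0.1 y -2.5 z 23.9
0.15 y -4.6 z 35.7
0.2 y -7.4 z 47.4
0.25 y -10.7 z 59.0
0.3 y -14.6 z 70.3
0.35 y -19.0 z 81.5
0.4 y -24.0 z 92.4
0.45 y -29.5 z 103.1
0.5 y -35.6 z 113.5
0.55 y -42.2 z 123.5
0.6 y -49.3 z 133.2
0.65 y -56.8 z 142.6
0.7 y -64.8 z 151.6
0.75 y -73.3 z 160.1
0.8 y -82.1 z 168.2
0.85 y -91.4 z 175.9
0.9 y -101.0 z 183.1
0.95 y -111.0 z 189.8
1.0 y -121.3 z 196.0
1.05 y -131.9 z 201.6
```

View pics/w19.png

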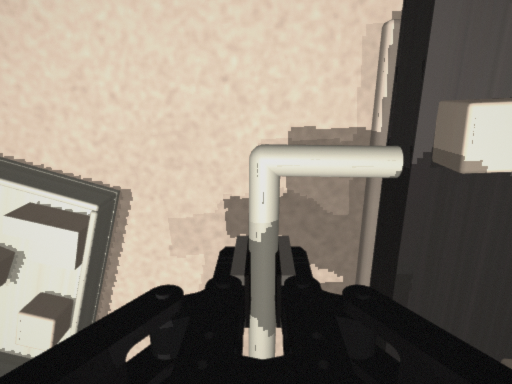

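Call:
{"api": "apply_moves", "payload": {
  "steps": [
    [[0,-0.09,1.2],[0,0,0],-1],
    [[0,-0.25,2.39],[0,0,0],-1],
    [[-0.03,-0.46,3.57],[0,0,0],-1],
    [[-0.05,-0.74,4.74],[0,0,0],-1],
    [[-0.07,-1.07,5.9],[0,0,0],-1]
  ]
}}

```text
clock: 24.65
tcp_pos: [0.5522, 0.2339, 0.125]
tcp_rot: [-180.0, -0.1, -3.5]
contact_force: [6.1, -0.7, -6.6]
width: 0.0099
```

Run:
```python
from h import *
c=cap("side","s20");s=robot.read_state();print(s["tcp_pos"],s["tcp_rot"],s["width"],s["contact_force"])
```

```text
[0.55228721 0.2333688  0.12666985] [-1.79906551e+02 -1.41842426e-01 -3.54661211e+00] 0.009768309503652288 [ 2.72187385 -0.62151956  1.38860395]
```

View pics/s20.png

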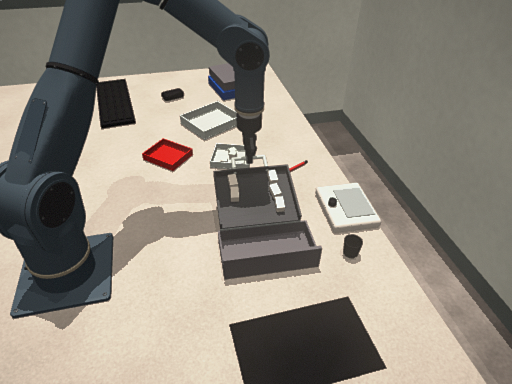

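Call:
{"api": "apply_moves", "payload": {
  "steps": [
    [[-0.02,-0.39,1.13],[0,0,0],-1],
    [[-0.05,-0.83,2.25],[0,0,0],-1],
    [[-0.08,-1.33,3.34],[0,0,0],-1],
    [[-0.12,-1.88,4.41],[0,0,0],-1],
    [[-0.12,-1.88,4.41],[0,0,0],-1]
  ]
}}

```text
clock: 25.2
tcp_pos: [0.5509, 0.2157, 0.1696]
tcp_rot: [-179.8, -0.1, -3.5]
contact_force: [3.3, 3.4, 2.4]
width: 0.0098
```

Run:
```python
import numpy as np
def f(t): return np.array([(240*np.cos(t)-13*np.sin(t))-240,240*np.sin(t)+13*np.cos(t)-13])/10
for b,l in((.45,[.47,.49,.51,.53,.55]),(.55,[.57,.59,.61,.63,.65]),(.65,[.67,.69,.71,.73,.75]),(.75,[.78,.81,.84,.87,.9]),(.9,[.92,.94,.96,.98,1.0])):
    print(b,[np.round(f(t)-f(b),2).tolist() for t in l])
```

```text
0.45 [[-0.24, 0.42], [-0.48, 0.83], [-0.73, 1.24], [-1.0, 1.64], [-1.26, 2.04]]
0.55 [[-0.28, 0.39], [-0.56, 0.78], [-0.85, 1.16], [-1.15, 1.54], [-1.46, 1.91]]
0.65 [[-0.31, 0.36], [-0.64, 0.72], [-0.97, 1.07], [-1.3, 1.41], [-1.64, 1.75]]
0.75 [[-0.53, 0.49], [-1.07, 0.97], [-1.62, 1.43], [-2.19, 1.87], [-2.77, 2.3]]
0.9 [[-0.39, 0.27], [-0.8, 0.54], [-1.2, 0.8], [-1.61, 1.05], [-2.03, 1.29]]
```

Call:
{"api": "apply_moves", "payload": {
  "steps": [
    [[-0.02,-0.24,0.42],[0,0,0],-1],
    [[-0.03,-0.48,0.83],[0,0,0],-1],
    [[-0.05,-0.73,1.24],[0,0,0],-1],
    [[-0.06,-1.0,1.64],[0,0,0],-1],
    [[-0.08,-1.26,2.04],[0,0,0],-1]
  ]
}}

```text
clock: 25.7
tcp_pos: [0.55, 0.2049, 0.1882]
tcp_rot: [-179.8, -0.1, -3.4]
contact_force: [6.3, 7.4, -2.0]
width: 0.01
```

Run:
```python
from h import *
c=cap("top");crop(c,220,130,420,260,4,"t21");c=cap("side");crop(c,190,140,350,290,4,"s21");s=robot.read_state();print(s["tcp_pos"],s["width"],s["contact_force"])
```

```text
[0.5499601  0.20458772 0.1887032 ] 0.009585795236799336 [3.16838812 6.95107184 4.09291115]
```

View pics/s21.png

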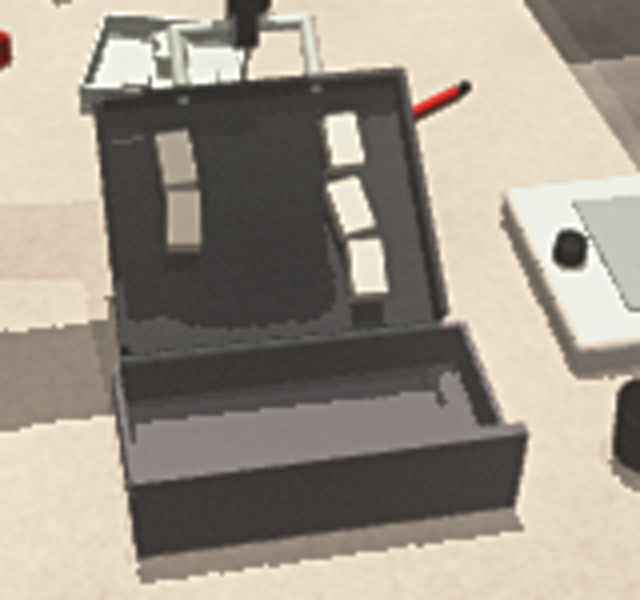

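Call:
{"api": "apply_moves", "payload": {
  "steps": [
    [[-0.02,-0.2,0.39],[0,0,0],-1],
    [[-0.03,-0.45,0.78],[0,0,0],-1],
    [[-0.05,-0.7,1.16],[0,0,0],-1],
    [[-0.06,-1.0,1.54],[0,0,0],-1],
    [[-0.08,-1.3,1.91],[0,0,0],-1]
  ]
}}

```text
clock: 26.3
tcp_pos: [0.549, 0.1915, 0.2072]
tcp_rot: [-179.9, -0.1, -3.4]
contact_force: [4.7, 4.9, -2.8]
width: 0.0096
```

Run:
```python
from h import *
c=cap("side");crop(c,190,140,350,290,4,"s22");s=robot.read_state();print(s["tcp_pos"],s["width"],s["contact_force"])
```

```text
[0.54900644 0.19098976 0.20778388] 0.009961435091416048 [3.6727317  6.0453065  2.15379221]
```

View pics/s22.png

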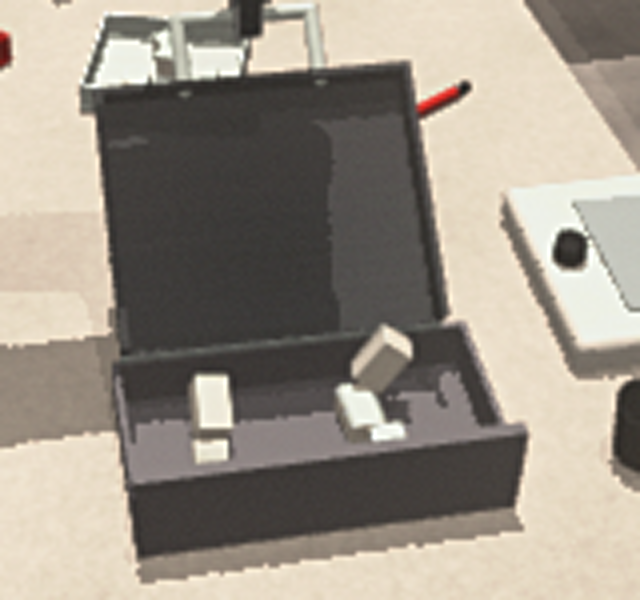

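Call:
{"api": "apply_moves", "payload": {
  "steps": [
    [[0,0,0],[0,0,0],-1],
    [[0,0,0],[0,0,0],-1],
    [[0.03,0.4,-0.5],[0,0,0],-1],
    [[0.05,0.7,-0.94],[0,0,0],-1],
    [[0.1,1.35,-1.91],[0,0,0],-1]
  ]
}}

```text
clock: 26.85
tcp_pos: [0.55, 0.2047, 0.1887]
tcp_rot: [-179.8, -0.1, -3.4]
contact_force: [1.9, 5.2, 7.0]
width: 0.0097
```

Run:
```python
from h import *
c=cap("side");crop(c,190,140,350,290,4,"s23");s=robot.read_state();print(s["tcp_pos"],s["width"],s["contact_force"])
def f(t): return np.array([(240*np.cos(t)-13*np.sin(t))-240,240*np.sin(t)+13*np.cos(t)-13])/10
for b,l in((.55,[.51,.47,.43,.39,.35]),(.35,[.31,.27,.23,.19,.15]),(.15,[.12,.09,.06,.03,0])):
    print(b,[np.round(f(t)-f(b),2).tolist() for t in l])
```

```text
[0.55008817 0.20587243 0.18694758] 0.009592146814773219 [4.27021389 5.90011559 1.80739814]
0.55 [[0.53, -0.8], [1.03, -1.62], [1.49, -2.47], [1.92, -3.33], [2.32, -4.2]]
0.35 [[0.36, -0.89], [0.68, -1.8], [0.97, -2.71], [1.22, -3.64], [1.44, -4.58]]
0.15 [[0.14, -0.71], [0.25, -1.42], [0.34, -2.14], [0.41, -2.85], [0.46, -3.57]]
```

View pics/s23.png

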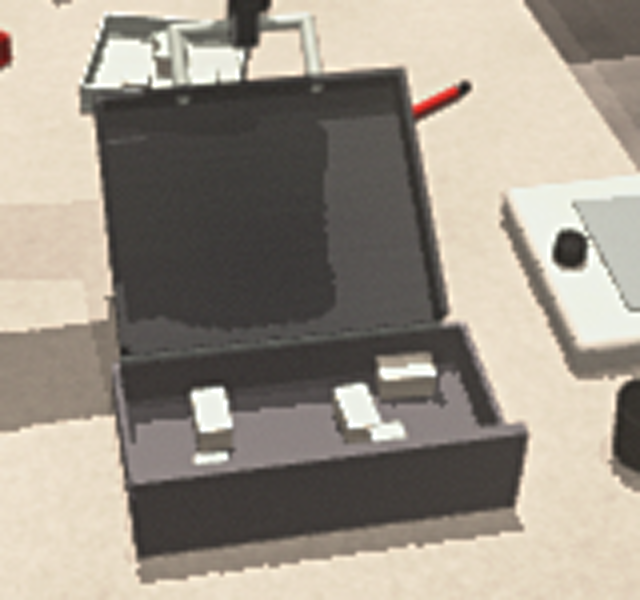

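Five blocks are in the bin; lowering the tray.

Call:
{"api": "apply_moves", "payload": {
  "steps": [
    [[0.03,0.53,-0.8],[0,0,0],-1],
    [[0.06,1.03,-1.62],[0,0,0],-1],
    [[0.09,1.49,-2.47],[0,0,0],-1],
    [[0.12,1.92,-3.33],[0,0,0],-1],
    [[0.15,2.32,-4.2],[0,0,0],-1]
  ]
}}

```text
clock: 27.4
tcp_pos: [0.5517, 0.2268, 0.1458]
tcp_rot: [-180.0, -0.1, -3.5]
contact_force: [5.4, 2.6, 3.7]
width: 0.0095
```

Call:
{"api": "apply_moves", "payload": {
  "steps": [
    [[0.02,0.36,-0.89],[0,0,0],-1],
    [[0.04,0.68,-1.8],[0,0,0],-1],
    [[0.06,0.97,-2.71],[0,0,0],-1],
    [[0.08,1.22,-3.64],[0,0,0],-1],
    [[0.09,1.44,-4.58],[0,0,0],-1]
  ]
}}

```text
clock: 27.9
tcp_pos: [0.5526, 0.24, 0.0997]
tcp_rot: [179.9, -0.1, -3.5]
contact_force: [5.9, -0.4, 1.9]
width: 0.0095
```

Call:
{"api": "apply_moves", "payload": {
  "steps": [
    [[0,0.14,-0.71],[0,0,0],-1],
    [[0.02,0.25,-1.42],[0,0,0],-1],
    [[0.02,0.34,-2.14],[0,0,0],-1],
    [[0.03,0.41,-2.7],[0,0,0],-1],
    [[0.03,0.41,-3.0],[0,0,0],-1]
  ]
}}

```text
clock: 28.4
tcp_pos: [0.5529, 0.2438, 0.0695]
tcp_rot: [179.9, -0.1, -3.5]
contact_force: [6.7, 0.6, 0.8]
width: 0.0097
```

Run:
```python
from h import *
s=robot.read_state();print(s["tcp_pos"],s["width"],s["contact_force"])
```

```text
[0.55292252 0.24379905 0.06954135] 0.009749874382236902 [6.65697292 0.64753467 0.83065591]
```

Call:
{"api": "apply_moves", "payload": {
  "steps": [
    [[0,0,-0.1],[0,0,0],-1],
    [[0,0,-0.2],[0,0,0],-1],
    [[0,0,-0.35],[0,0,0],-1],
    [[0,0,-0.45],[0,0,0],-1],
    [[0,0,-0.45],[0,0,0],-1]
  ]
}}

```text
clock: 28.9
tcp_pos: [0.553, 0.244, 0.0665]
tcp_rot: [-180.0, -0.1, -3.6]
contact_force: [2.2, -0.6, 12.6]
width: 0.01
```

Run:
```python
from h import *
c=cap("wrist");s=robot.read_state();print(s["tcp_pos"],s["width"],s["contact_force"])
```

```text
[0.55298845 0.24397777 0.06644356] 0.009439548619129849 [ 1.57380862 -0.17896526 11.88128991]
```

Seated level (12 N up on the stop). Release and look.

Call:
{"api": "apply_moves", "payload": {
  "steps": [
    [[0,0,0],[0,0,0],-0.5],
    [[0,0,0],[0,0,0],-0.2],
    [[0,0,0],[0,0,0],0],
    [[0,0,0],[0,0,0],0],
    [[0,0,2],[0,0,0],0]
  ]
}}

```text
clock: 29.45
tcp_pos: [0.5505, 0.2444, 0.0836]
tcp_rot: [179.9, 0.2, -3.5]
contact_force: [-0.4, 0.6, -0.1]
width: 0.0426
```

Call:
{"api": "apply_moves", "payload": {
  "steps": [
    [[0,0,4],[0,0,0],0],
    [[0,0,9],[0,0,0],0],
    [[0,0,14],[0,0,0],0],
    [[0,-4,15],[0,0,0],0],
    [[-0.3,-9,15],[0,0,0],0]
  ]
}}

```text
clock: 29.95
tcp_pos: [0.5503, 0.1559, 0.2374]
tcp_rot: [-179.9, -0.2, -3.2]
contact_force: [-0.4, -1.6, -0.3]
width: 0.0426
```

Call:
{"api": "apply_moves", "payload": {
  "steps": [
    [[-0.2,-4.5,0],[0,0,0],0],
    [[-0.4,-9,0],[0,0,0],0],
    [[-0.7,-13.5,0],[0,0,0],0],
    [[-1,-18,0],[0,0,0],0],
    [[-1.2,-22,0],[0,0,0],0]
  ]
}}

```text
clock: 30.45
tcp_pos: [0.5364, -0.0675, 0.2357]
tcp_rot: [-180.0, 0.0, -3.6]
contact_force: [0.9, 0.8, -0.7]
width: 0.0426
```

Call:
{"api": "apply_moves", "payload": {
  "steps": [
    [[0,-3,0],[0,0,0],0],
    [[-0.2,-5,0],[0,0,0],0],
    [[-0.2,-5,-3],[0,0,0],0],
    [[-0.2,-5,-3],[0,0,0],0],
    [[-0.2,-5,-3],[0,0,0],0]
  ]
}}

```text
clock: 30.95
tcp_pos: [0.5349, -0.1149, 0.2056]
tcp_rot: [-180.0, 0.1, -3.5]
contact_force: [0.4, -0.1, 1.3]
width: 0.0427
```

Run:
```python
from h import *
c=cap("side","s24");c=cap("top","t24");crop(c,220,130,420,260,4,"t24c");c=cap("wrist","w24");s=robot.read_state();print(s["tcp_pos"],s["tcp_rot"],s["width"],s["contact_force"])
```

```text
[ 0.53572513 -0.1148976   0.20650568] [ 1.79996994e+02 -5.10995892e-02 -3.45149474e+00] 0.04249494430144061 [0.12029421 0.43274326 0.09058157]
```

View pics/w24.png

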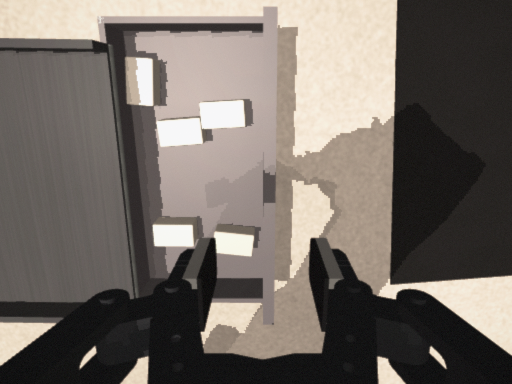

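View pics/t24c.png

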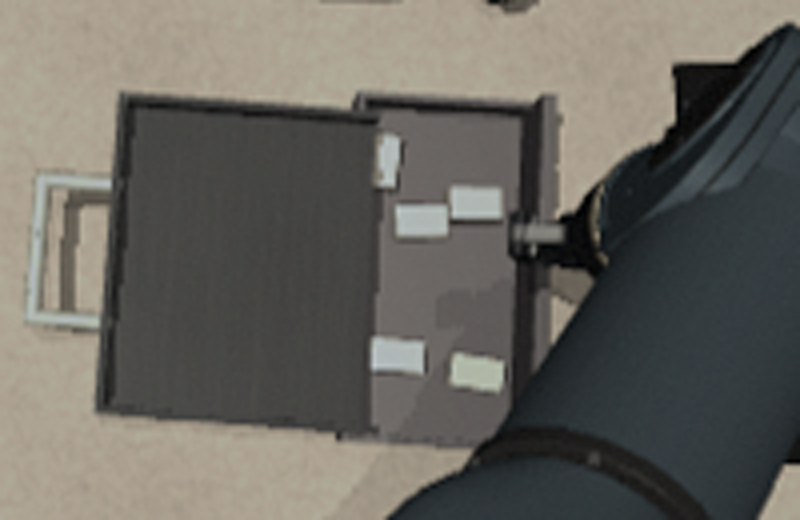

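View pics/s24.png

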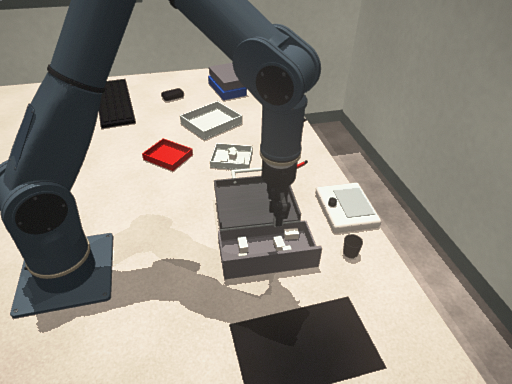

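Run:
```python
from h import *
c=cap("wrist");s=robot.read_state()
a=p2w(c,(270.5,12),.075);b=p2w(c,(269,322),.075);print(a,b,(a+b)/2,s["tcp_pos"],np.degrees(np.arctan2(*(b-a)[1::-1])))
```

```text
[ 0.66093982 -0.12822603  0.075     ] [ 0.40815658 -0.11320339  0.075     ] [ 0.5345482  -0.12071471  0.075     ] [ 0.53578375 -0.11487964  0.20648392] 176.5989734461211
```

Call:
{"api": "apply_moves", "payload": {
  "steps": [
    [[-0.1,-0.5,-4],[0,0,0],0],
    [[-0.1,-0.5,-8],[0,0,0],0],
    [[-0.1,-0.5,-12],[0,0,0],0],
    [[-0.1,-0.5,-14],[0,0,0],0],
    [[-0.1,-0.5,-15],[0,0,0],0]
  ]
}}

```text
clock: 31.65
tcp_pos: [0.5339, -0.1197, 0.0543]
tcp_rot: [-180.0, 0.1, -3.5]
contact_force: [0.2, -0.6, 0.1]
width: 0.0425
```

Call:
{"api": "apply_moves", "payload": {
  "steps": [
    [[0,0,0],[0,0,0],-0.5],
    [[0,0,0],[0,0,0],-1],
    [[0,0,0],[0,0,0],-1],
    [[0,0,0],[0,0,0],-1],
    [[0,0,0],[0,0,0],-1]
  ]
}}

```text
clock: 32.15
tcp_pos: [0.5351, -0.1204, 0.057]
tcp_rot: [-180.0, -0.1, -3.5]
contact_force: [-0.6, 1.1, 6.3]
width: 0.0093
```

Call:
{"api": "apply_moves", "payload": {
  "steps": [
    [[0,0,0],[0,0,0],-1],
    [[0,0,0.2],[0,0,0],-1],
    [[0,0,0.4],[0,0,0],-1],
    [[0,0,0.6],[0,0,0],-1],
    [[0,0,0.6],[0,0,0],-1]
  ]
}}

```text
clock: 32.65
tcp_pos: [0.5343, -0.1203, 0.0619]
tcp_rot: [180.0, -0.0, -3.5]
contact_force: [-0.1, 0.4, -4.5]
width: 0.009
```

Run:
```python
from h import *
c=cap("side","s25");s=robot.read_state();print(s["tcp_pos"],s["tcp_rot"],s["width"],s["contact_force"],s["wrist_torque"])
```

```text
[ 0.53423882 -0.12026853  0.06171791] [ 1.79995090e+02  1.26533140e-03 -3.50149102e+00] 0.00877934647216775 [-0.18000482  0.34009199 -4.39010687] [-0.20411915  0.03684507 -0.03617794]
```

View pics/s25.png

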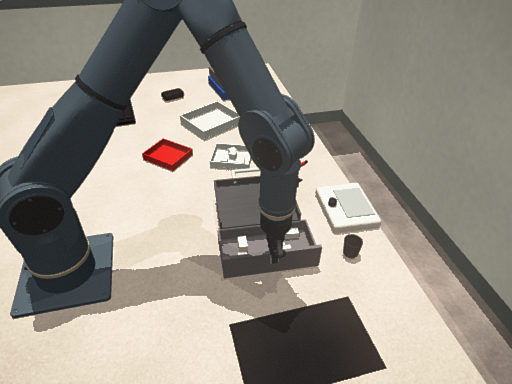

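Call:
{"api": "apply_moves", "payload": {
  "steps": [
    [[0,-1,0],[0,0,0],-1],
    [[-0.1,-2.5,0],[0,0,0],-1],
    [[-0.2,-4.5,0],[0,0,0],-1],
    [[-0.2,-7,0.3],[0,0,0],-1],
    [[-0.2,-10,1],[0,0,0],-1]
  ]
}}

```text
clock: 33.2
tcp_pos: [0.5316, -0.2219, 0.0713]
tcp_rot: [-180.0, 0.1, -3.5]
contact_force: [0.1, -0.5, -3.9]
width: 0.0089
```

Call:
{"api": "apply_moves", "payload": {
  "steps": [
    [[0.3,-3,0.5],[0,0,0.02],-1],
    [[0.6,-6,0.5],[0,0,0.04],-1],
    [[0.9,-9,0.5],[0,0,0.06],-1],
    [[1.3,-12,0.5],[0,0,0.08],-1],
    [[1.65,-15,0.5],[0,0,0.096],-1]
  ]
}}

```text
clock: 33.7
tcp_pos: [0.5477, -0.3734, 0.0766]
tcp_rot: [180.0, 0.0, 2.0]
contact_force: [1.1, 0.5, -5.3]
width: 0.0088
```

Call:
{"api": "apply_moves", "payload": {
  "steps": [
    [[0,-1.5,0],[0,0,0],-1],
    [[0,-3,0],[0,0,0],-1],
    [[0,-3.5,0],[0,0,0],-1],
    [[0,-3.5,0],[0,0,0],-1],
    [[0,-3.5,0],[0,0,0],-1]
  ]
}}

```text
clock: 34.2
tcp_pos: [0.549, -0.404, 0.0764]
tcp_rot: [-179.9, 0.0, 2.0]
contact_force: [-0.2, 0.2, -4.7]
width: 0.0093
```

Run:
```python
from h import *
c=cap("top");crop(c,360,130,480,260,4.5,"t26");c=cap("side","s26");s=robot.read_state();print(s["tcp_pos"],s["tcp_rot"],s["width"],s["contact_force"],s["wrist_torque"])
```

```text
[ 0.54925439 -0.40380715  0.07654334] [-1.79938969e+02 -3.23299804e-03  2.07226902e+00] 0.009275606527454761 [-0.30480532 -0.27804017 -4.60959956] [-0.22660756  0.03837588  0.01041981]
```

View pics/s26.png

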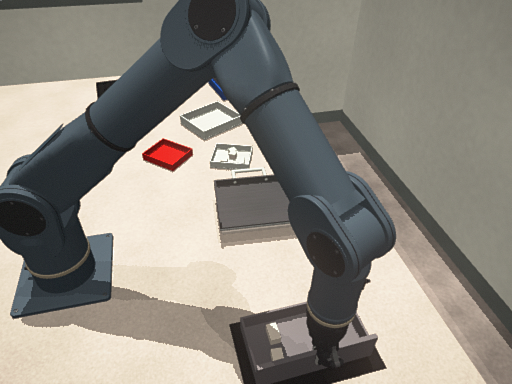

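View pics/t26.png

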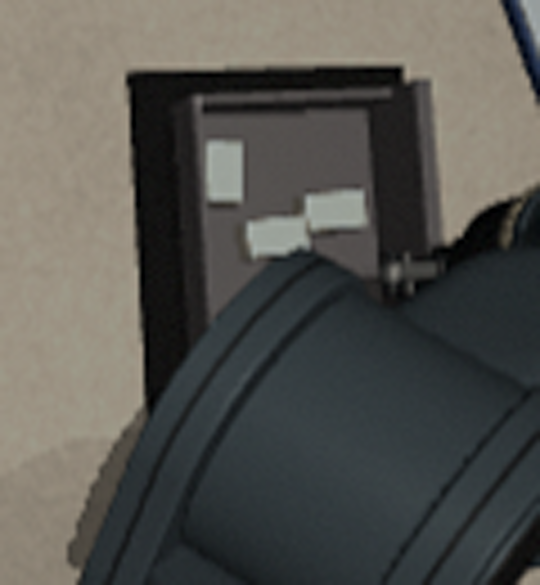

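Call:
{"api": "apply_moves", "payload": {
  "steps": [
    [[0,0,-0.5],[0,0,0],-1],
    [[0,0,-0.9],[0,0,0],-1],
    [[0,0,-1.2],[0,0,0],-1],
    [[0,0,-1.4],[0,0,0],-1],
    [[0,0,-1.5],[0,0,0],-1]
  ]
}}

```text
clock: 34.8
tcp_pos: [0.5487, -0.4052, 0.0613]
tcp_rot: [-180.0, 0.0, 2.0]
contact_force: [-1.0, 0.0, -5.0]
width: 0.0093
```

Call:
{"api": "apply_moves", "payload": {
  "steps": [
    [[0,0,-0.1],[0,0,0],-1],
    [[0,0,-0.1],[0,0,0],-1],
    [[0,0,-0.1],[0,0,0],-1],
    [[0,0,-0.1],[0,0,0],-1],
    [[0,0,-0.1],[0,0,0],-1]
  ]
}}

```text
clock: 35.3
tcp_pos: [0.5488, -0.4053, 0.0607]
tcp_rot: [180.0, -0.0, 2.0]
contact_force: [-0.6, -0.3, -4.3]
width: 0.009
```

Call:
{"api": "apply_moves", "payload": {
  "steps": [
    [[0,0,-0.1],[0,0,0],-1],
    [[0,0,-0.2],[0,0,0],-1],
    [[0,0,-0.2],[0,0,0],-1],
    [[0,0,-0.2],[0,0,0],-1],
    [[0,0,-0.2],[0,0,0],-1]
  ]
}}

```text
clock: 35.8
tcp_pos: [0.5488, -0.4055, 0.0601]
tcp_rot: [180.0, -0.1, 2.0]
contact_force: [-2.7, 3.2, 9.2]
width: 0.0087
```

Touching the mat; release.

Call:
{"api": "apply_moves", "payload": {
  "steps": [
    [[0,0,0],[0,0,0],-0.7],
    [[0,0,0],[0,0,0],-0.3],
    [[0,0,0],[0,0,0],0],
    [[0,0,0],[0,0,0],0],
    [[0,0,2],[0,0,0],0]
  ]
}}

```text
clock: 36.3
tcp_pos: [0.5478, -0.404, 0.0763]
tcp_rot: [-179.8, 0.2, 2.0]
contact_force: [0.5, 0.0, 0.3]
width: 0.0429
```

Call:
{"api": "apply_moves", "payload": {
  "steps": [
    [[0,0,4],[0,0,0],0],
    [[0,0,9],[0,0,0],0],
    [[0,0,14],[0,0,0],0],
    [[-2,0,18],[0,0,0],0],
    [[-5,2,21],[0,0,0],0]
  ]
}}

```text
clock: 36.8
tcp_pos: [0.4988, -0.3874, 0.2912]
tcp_rot: [179.8, -0.1, 2.0]
contact_force: [0.7, -0.0, 0.1]
width: 0.0427
```

Call:
{"api": "apply_moves", "payload": {
  "steps": [
    [[-1,4,0],[0,0,0],0],
    [[-2,8,0],[0,0,0],0],
    [[-3,12,0],[0,0,0],0],
    [[-3,16,0],[0,0,0],0],
    [[-3,20,0],[0,0,0],0]
  ]
}}

```text
clock: 37.3
tcp_pos: [0.4682, -0.1839, 0.2888]
tcp_rot: [-180.0, -0.0, 2.0]
contact_force: [1.1, -0.1, -0.4]
width: 0.0427
```

Run:
```python
from h import *
c=cap("top","t27");crop(c,360,130,480,260,4.5,"t27c");crop(c,140,140,240,240,5,"t27d");c=cap("side","s27");s=robot.read_state();print(s["clock"],s["tcp_pos"],s["contact_force"])
```

```text
37.4 [ 0.46958972 -0.17921005  0.28805147] [ 0.07921442  0.5055773  -0.64057065]
```

View pics/t27.png

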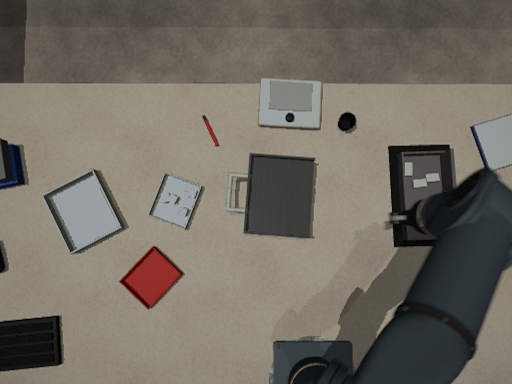

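View pics/t27c.png

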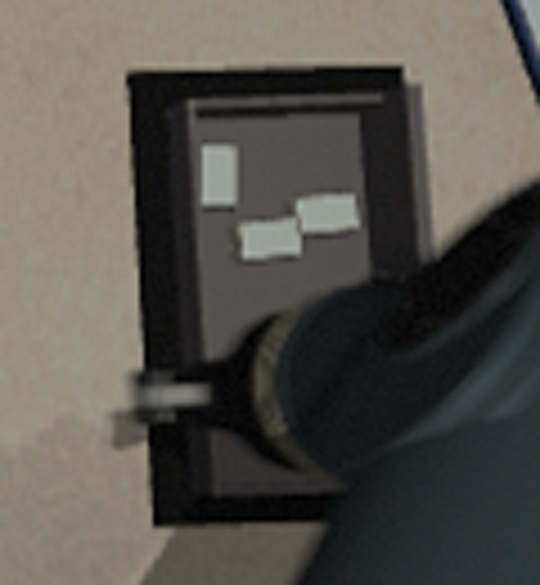

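View pics/t27d.png

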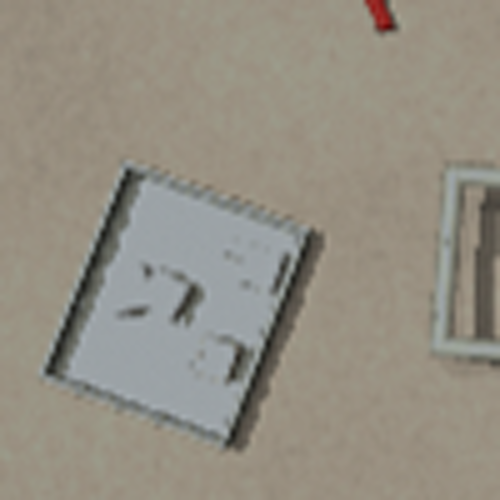

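View pics/s27.png

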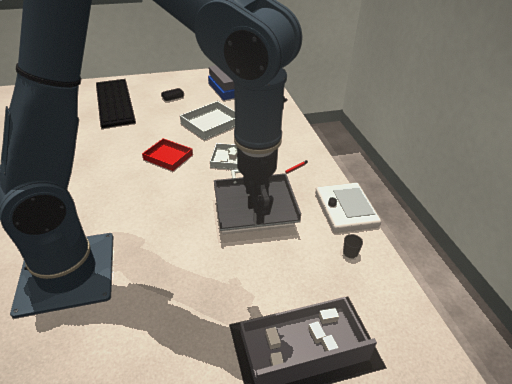

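Call:
{"api": "apply_moves", "payload": {
  "steps": [
    [[-1,4,0],[0,0,0],0],
    [[-1,8,0],[0,0,0],0],
    [[-1,12,0],[0,0,0],0],
    [[-1,16,0],[0,0,0],0],
    [[-1,20,0],[0,0,0],0]
  ]
}}

```text
clock: 37.9
tcp_pos: [0.4587, 0.0157, 0.2889]
tcp_rot: [-180.0, -0.0, 1.9]
contact_force: [1.0, -0.1, -0.5]
width: 0.0426
```

Call:
{"api": "apply_moves", "payload": {
  "steps": [
    [[0,0,0],[0,0,0],0],
    [[0,0,0],[0,0,0],0],
    [[0,0,0],[0,0,0],0],
    [[0,0,0],[0,0,0],0],
    [[0,0,0],[0,0,0],0]
  ]
}}

```text
clock: 38.4
tcp_pos: [0.4588, 0.0135, 0.2888]
tcp_rot: [-180.0, -0.0, 1.9]
contact_force: [0.1, 0.4, 0.7]
width: 0.0426
```

Run:
```python
from h import *
c=cap("top","t28");crop(c,360,130,480,260,4.5,"t28c")
```

```text
(no output)
```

View pics/t28c.png

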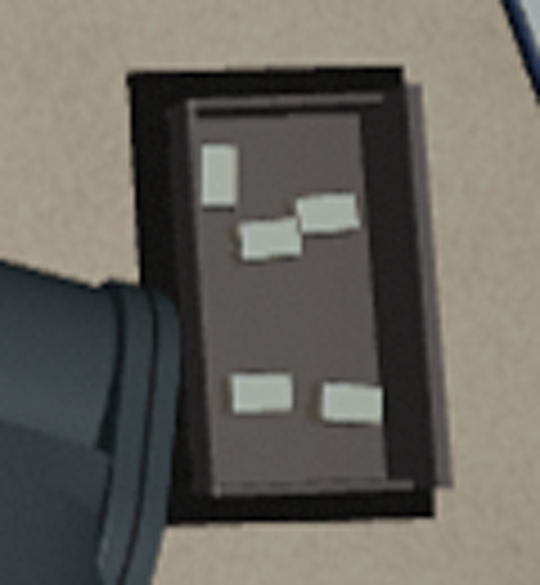

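View pics/t28.png

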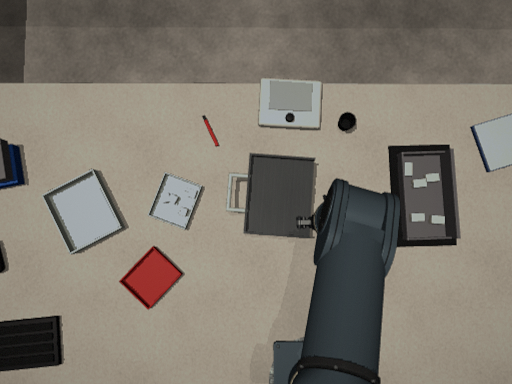

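All five whole blocks are in the bin on the mat, three misshapen ones in the dish, tray level and empty.

```bash
python3 -c "
from plant import robot
print(robot.job_done())"
```

```text
the job is handed in; nothing more can be done
None
```

The job is done and handed in at about 38 s of the 210 s. The batch held five whole blocks and three misshapen ones: one short, one chipped and one bent.

- **Sorting:** I put the three misshapen blocks in the small aluminium dish. I then stood the bin under the lip with its low wall towards the stand. Raising the tray to about 0.65 rad made all five whole blocks slide into the bin. I guided the tray back down level and put the bin back on its mat.
- **Last checks:** The last top pictures show five blocks in the upright bin, which sits inside the mat's edges, and three in the upright dish. The tray is empty and level, and the cup and marker have not moved. The lifted bin weighed 4.4 N, up from about 2.9 N empty, which agrees with five 30 g blocks.
- **What went less well:** Setting the bin down under the lip briefly pressed it onto the bench with about 47 N, measured at the wrist. The limits are 120 N at the wrist and 40 N for the arm or gripper's body; the load went through the fingertips holding the wall. The trained networks missed the right dish and mixed up some blocks, so I chose those from the pictures myself.

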